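# Put away the mixed parts at the test bench

## Robot

A 6-joint arm with a two-finger parallel gripper is mounted at the origin on the work surface. World frame = base frame: x ahead of the robot, y to its left, z up, the work surface at z = 0. Lengths are in m, angles in rad, forces in N, time in s.
With the tool pointing down it reaches from about 0.425 to 0.95 m from the base axis. Payload 14.7 kg.
Tool frame: the origin (TCP) lies midway between the tips of the shut fingers; the grasp point (between the pads) lies 19 mm behind it; x points along the fingers, z is the direction in which the jaws open and shut, and the axes are right-handed (so a half turn about x gives the same grasp; the last joint's range is limited). The gripper opens to 85 mm and grips with 20 to 120 N. Pads are 22 mm wide; open, the fingers measure 114 mm over their backs; the gripper's body (76 mm by 85 mm) begins 54 mm behind the grasp point. The pads swing forward as they close: fully open they stand 13 mm farther back than shut.
Start: joints at [-1.354, 0.48, 1.596, -0, 1.065, -0.047], TCP at [0.17, -0.628, 0.231] pointing down, gripper open.
Joint ranges: [-2.75, 2.75], [-0.82, 2.05], [0.23, 2.67], [-1.56, 4.7], [0.09, 2.69], [-2.92, 2.92]. Speed limits (rad/s): [1.89, 1.89, 2.39, 3.01, 3.01, 3.01].

## Interface

Orientations are given as a rotation vector (axis times angle).
In Python, from cell import ctrl gives the robot as it stands. The module is installed in compiled form; this text tells all that it offers.
- The arm moves only by the tool drive_tool, never from a script. Its argument "targets" is a list of rows, each an object with "dp": the shift along the tool's x, y, z in mm, a list of three; "twist": the turn, a rotation vector about the tool's x, y, z in rad, a list of three. In form: [{"dp": [dx, dy, dz], "twist": [ax, ay, az]}, ...]. A call has exactly 5 rows; each row shifts and turns the commanded pose from where the row before left it, along the tool's axes as they then stand; what a row does not reach is not made up. A row lasts 1/10 s, in which the tool goes at most 50 mm and 8.59 degrees, less where a joint would pass 70% of its speed; a pose out of reach is approached as far as the arm can. A call with a gripper value outside its range is refused whole. "gripper" is the opening, from 0 (shut) to 1 (fully open), set as the call begins (left out, the last holds). The fingers move at their own pace and stop on an object; "force" is the grip in N (left out, the last holds). Time passes only in rows, so rows that do not move let the fingers close, or fill a call up. It gives the time, the measured TCP pose, the force and the opening at its end, in the units of the state.
- ctrl.get_obs(): the state, without advancing time (a new reading comes with each control period).
- ctrl.camera(name): name is "scene" or "top" or "wrist"; returns (picture, depth): 400x640x3 uint8, red, green, blue; 400x640 float32, m along the optical axis (not along the pixel's ray), 0 where there is no reading.
- ctrl.get_calibration(name): a dict with "vfov" (degrees; the focal length in pixels is half the picture's height over the tangent of half this angle, whatever the lens; pixels are square), "cx", "cy" (the principal point, pixels), "k1" (the pictures are not rectified: a ray, as slopes to the right and down, at radius r is drawn at 1 + k1 r^2 times it, then the intrinsics apply), "origin" and "attitude" of the camera in the world; the wrist camera has in their place "mount" (4x4, takes a point from camera to tool coordinates, whose origin is the TCP and whose axes are the tool frame's). Camera axes: x right, y up, looking along -z (the intrinsics and any distortion apply to the point x, -y, -z); pixel columns grow to the right and rows downward; lengths in m; the calibration is good to about 2 mm. A picture is of the moment at which its call begins: read the wrist's pose just before it. get_calibration takes no time and is no camera call.
- ctrl.sign_off(): hands the job in, once; it reports no verdict.
The state is a dict: "clock": time; "q": joint angles; "joint_velocities": joint speeds; "effort": joint torques, N m; "tcp_pos": TCP position; "tool_rot": TCP orientation; "force": force on the tool from outside, world axes, zero at the start; "torque": the same for the moment, N m; "finger_gap": opening from 0.0 (shut) to 1.0 (fully open).
Only numpy, scipy, OpenCV 4.12 (cv2) and the standard library are available. Lean on these libraries where they do the work, as an engineer would, in place of code of your own. Each camera call takes 0.05 s, during which the arm holds its last target.

## Task

Sort the five parts left mixed on the test bench. Put the two capacitors upright in the divided tray, one in each bay, and the heat sink in the plain tray, fins up and flat on the tray's floor. Both grey modules go lengthwise on the slanted rack, the long one first so that it slides down and rests against the stop, then the short one so that it rests against the long one; leave the tape roll where it is.

Things in the scene. Friction and masses are not known exactly. Their poses are not given: they have to be found in the camera images.
- long_module_center (a point): Die-cast grey metal electronics module, a plain box with a seam and a flat aluminium plate on top, 70 mm long (its x axis), 34 mm wide (y), 36 mm high (z), about 0.16 kg; the longer of the two modules. Point: its centre, 18 mm above its underside. Stands flat on the bench at the start, at any yaw. Best gripped across its 34 mm width.
- short_module_center (a point): Die-cast grey metal electronics module, a plain box with a seam and a flat aluminium plate on top, 46 mm long (its x axis), 34 mm wide (y), 36 mm high (z), about 0.16 kg; the shorter of the two modules. Point: its centre, 18 mm above its underside. Stands flat on the bench at the start, at any yaw. Best gripped across its 34 mm width.
- capacitor_a_center (a point): Can capacitor: upright black cylinder, 36 mm across, 50 mm high, with an aluminium top and two brass terminal studs 4 mm high; about 0.09 kg. Two alike. Point: its centre, 25 mm above its underside; z is its axis.
- capacitor_b_center (a point): Can capacitor: upright black cylinder, 36 mm across, 50 mm high, with an aluminium top and two brass terminal studs 4 mm high; about 0.09 kg. Two alike. Point: its centre, 25 mm above its underside; z is its axis.
- heat_sink_center (a point): Finned bare-aluminium heat sink, 60 mm long (x, along the fins), 44 mm wide (y), 32 mm high (z): a 6 mm base with six upright fins, the outer two being its flat sides; about 0.13 kg. Point: its middle, 16 mm above its underside. Stands base down at the start, at any yaw. Best gripped across its 44 mm width.
- divided_tray: Shallow cream plastic tray, 90 mm (x) by 150 mm (y) outside, walls 4 mm thick and 14 mm high, floor 4 mm thick. Origin: centre of its underside, on the bench. Does not move when touched. One 4 mm thick divider, as high as the walls, across the middle (in the plane y = 0) makes two bays, each 82 mm (x) by 69 mm (y), centred 36.5 mm to either side of the origin along y.
- plain_tray: Shallow cream plastic tray, 90 mm (x) by 150 mm (y) outside, walls 4 mm thick and 14 mm high, floor 4 mm thick. Origin: centre of its underside, on the bench. Does not move when touched. No divider: one open space of 82 mm by 142 mm.
- rack: Fixed slanted rack: slick slide 50 mm wide between side lips 4 mm thick, 7 mm high, falling 20 degrees along its -y to a dark stop plate 28 mm high, square to the slide. Origin: on the bench, under mid-slide. Slide surface is 22 mm above the bench at the stop (y=-100 mm), 95 mm at the open upper end (y=+100). Modules slide down by themselves; resting centres: long y=-73 z=51, short y=-19 z=71 mm.
- tape_roll: Roll of pale paper tape lying flat among the parts, 62 mm across, 38 mm hole, 19 mm high; a bystander. Origin: centre of its underside.
Not all that is in view belongs to the job. What is shaped like the divided_tray but pink is not meant.

How it is judged:
On the way, in this order (a step that is already met when the one before it is completed fails the run):
1. the long module rests on the rack against its stop (x of long_module_center in the frame of rack between -0.014 and 0.014 m and y of long_module_center in the frame of rack between -0.0843 and -0.0623 m and z of long_module_center in the frame of rack between 0.0419 and 0.0599 m and angle between long_module_center's own z axis and vertical below 0.48 rad), for 0.2 s.
2. the short module rests on the rack against the long one (all of step 1 and x of short_module_center in the frame of rack between -0.014 and 0.014 m and y of short_module_center in the frame of rack between -0.0298 and -0.0078 m and z of short_module_center in the frame of rack between 0.0617 and 0.0797 m and angle between short_module_center's own z axis and vertical below 0.48 rad), for 0.2 s.
At the end, for the whole second after the job is handed in: Long module on the rack at its stop, short one behind it (centres within 11 mm along, 14 mm across, 9 mm in height of their resting places); one capacitor upright on the floor of each bay; heat sink fins up, flat on the plain tray's floor (all within 0.1 rad); released and at rest (all of step 2 and ((x of capacitor_a_center in the frame of divided_tray between -0.025 and 0.025 m and y of capacitor_a_center in the frame of divided_tray between 0.017 and 0.056 m and z of capacitor_a_center in the frame of divided_tray between 0.024 and 0.034 m and angle between each of capacitor_a_center, capacitor_b_center's own z axis and vertical below 0.1 rad and x of capacitor_b_center in the frame of divided_tray between -0.025 and 0.025 m and y of capacitor_b_center in the frame of divided_tray between -0.056 and -0.017 m and z of capacitor_b_center in the frame of divided_tray between 0.024 and 0.034 m) or (x of capacitor_a_center in the frame of divided_tray between -0.025 and 0.025 m and y of capacitor_a_center in the frame of divided_tray between -0.056 and -0.017 m and z of capacitor_a_center in the frame of divided_tray between 0.024 and 0.034 m and angle between each of capacitor_a_center, capacitor_b_center's own z axis and vertical below 0.1 rad and x of capacitor_b_center in the frame of divided_tray between -0.025 and 0.025 m and y of capacitor_b_center in the frame of divided_tray between 0.017 and 0.056 m and z of capacitor_b_center in the frame of divided_tray between 0.024 and 0.034 m)) and x of heat_sink_center in the frame of plain_tray between -0.021 and 0.021 m and y of heat_sink_center in the frame of plain_tray between -0.051 and 0.051 m and z of heat_sink_center in the frame of plain_tray between 0.016 and 0.024 m and angle between heat_sink_center's own z axis and vertical below 0.1 rad and linear speed of each of long_module, short_module, capacitor_a, capacitor_b, heat_sink below 0.02 m/s and angular speed of each of long_module, short_module, capacitor_a, capacitor_b, heat_sink below 0.3 rad/s); the robot touches nothing.
It fails at once if the tape roll was shifted by more than 25 mm (distance of tape_roll from where it was at the start of the episode above 0.025 m).
It also fails if it takes over 112 s, if anything falls off the work surface, if the arm or the gripper's body presses on something with over 40 N, if the wrist force passes 120 N, or if a joint passes its speed limit or range.

## Working session

There is one attempt and no reset: what is moved stays moved. The work goes in short steps, Python scripts to look and compute and a tool call to move; the robot and the scene stay as the last step left them, time stands still between calls to the robot, and variables do not carry over. Pictures are saved under pics/ and viewed, and the job is handed in when it is done.

Besides the shell and the picture viewer there is one more tool, called after ">>>" by a JSON object that holds its "name" and its "arguments", one argument or row to a line. drive_tool: Moves the arm, as the interface text tells. Its arguments: {"type":"object","properties":{"targets":{"type":"array","items":{"type":"object","properties":{"dp":{"type":"array","items":{"type":"number"}},"twist":{"type":"array","items":{"type":"number"}}}}},"gripper":{"type":"number"},"force":{"type":"number"}},"required":["targets"]}

I'll start by looking at the state and the cameras.

```bash
mkdir -p pics; ls; cat > h.py <<'E'
import numpy as np, cv2
from cell import ctrl
from scipy.spatial.transform import Rotation as R
def save(name,img): cv2.imwrite(f'pics/{name}.png',cv2.cvtColor(img,cv2.COLOR_RGB2BGR))
E
python3 - <<'E'
from h import *
o=ctrl.get_obs()
for k,v in o.items(): print(k,np.round(v,4))
for n in ['scene','top','wrist']:
    c=ctrl.get_calibration(n); print(n,c)
for n in ['scene','top']:
    im,d=ctrl.camera(n); save(n+'0',im); np.savez(n+'0.npz',im=im,d=d)
E
```

```text
pics
clock 0.0
q [-1.3536  0.4808  1.5969 -0.      1.0651 -0.0466]
joint_velocities [-0.0008  0.0002  0.0001  0.0002  0.0002 -0.0001]
effort [ 2.70000e-03 -9.50638e+01 -4.30187e+01 -1.00000e-04  1.18000e-02
  0.00000e+00]
tcp_pos [ 0.1694 -0.6271  0.2307]
tool_rot [ 1.0134  1.3234 -1.0122]
force [ 0.6193 -0.7638 -0.4324]
torque [ 0.0483  0.0306 -0.    ]
finger_gap 0.9984
scene {'vfov': 44.57181285320494, 'cx': 328.79651077990167, 'cy': 200.29548822853616, 'k1': -0.03376636896520117, 'origin': array([1.03689123, 0.12305552, 1.08099277]), 'attitude': array([0.36844571, 0.51971844, 1.7963998 ])}
top {'vfov': 57.42363808146533, 'cx': 318.526061343929, 'cy': 197.226347978009, 'k1': -0.0830113000600964, 'origin': array([ 0.38303458, -0.04823205,  0.95942973]), 'attitude': array([ 0.00503144, -0.04968006, -1.54242654])}
wrist {'vfov': 66.55116169889183, 'cx': 316.60959874123887, 'cy': 197.83846549477963, 'k1': -0.007798196213205606, 'mount': array([[ 2.23767916e-04,  3.02273574e-01, -9.53221190e-01,
        -1.43017743e-01],
       [ 3.51361637e-04,  9.53221131e-01,  3.02273638e-01,
         7.59542163e-02],
       [ 9.99999913e-01, -4.02564499e-04,  1.07092968e-04,
        -4.08524201e-04],
       [ 0.00000000e+00,  0.00000000e+00,  0.00000000e+00,
         1.00000000e+00]])}
```

View pics/top0.png

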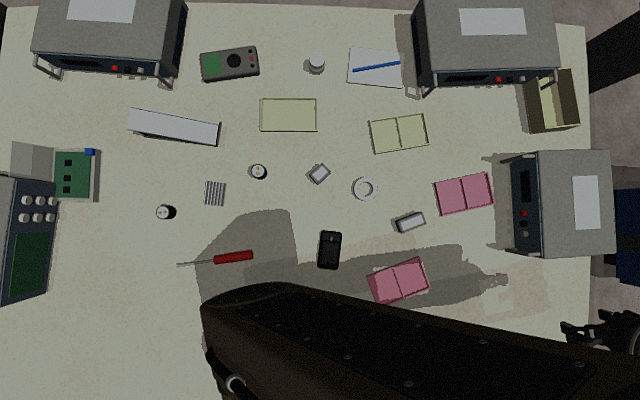

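View pics/scene0.png

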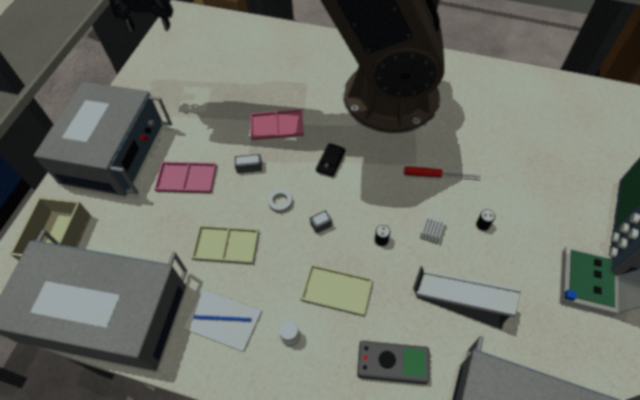

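The top view (image up = +x, image left = +y) shows:
- Long module near (410,222) and short module near (319,174).
- Capacitors near (258,171) and (165,212), heat sink near (215,193), tape roll near (364,188).
- Plain cream tray near (288,114) and divided cream tray near (398,133).
- Rack near (172,127). The two pink trays are decoys.

Next I'll measure these.

```bash
cat >> h.py <<'E'
def calib(n,obs=None):
    c=ctrl.get_calibration(n); f=200/np.tan(np.radians(c['vfov'])/2)
    K=np.array([[f,0,c['cx']],[0,f,c['cy']],[0,0,1.]]); D=np.array([c['k1'],0,0,0.])
    if 'mount' in c:
        Rt=R.from_rotvec(obs['tool_rot']).as_matrix(); M=c['mount']
        Rm=Rt@M[:3,:3]; t=Rt@M[:3,3]+np.array(obs['tcp_pos'])
    else: Rm=R.from_rotvec(c['attitude']).as_matrix(); t=np.array(c['origin'])
    return K,D,Rm,t
def rays(cal,uv):
    K,D,Rm,t=cal
    s=cv2.undistortPoints(np.asarray(uv,float).reshape(-1,1,2),K,D)[:,0]
    return np.c_[s[:,0],-s[:,1],-np.ones(len(s))]@Rm.T
def onplane(cal,uv,z):
    r=rays(cal,uv); t=cal[3]
    return t+r*((z-t[2])/r[:,2])[:,None]
def cloud(cal,d):
    v,u=np.mgrid[0:400,0:640]
    r=rays(cal,np.c_[u.ravel(),v.ravel()])
    return (cal[3]+r*d.ravel()[:,None]).reshape(400,640,3)
def proj(cal,P):
    K,D,Rm,t=cal
    p=(np.atleast_2d(P)-t)@Rm; p=p*[1,-1,-1]
    return cv2.projectPoints(p.reshape(-1,1,3),np.zeros(3),np.zeros(3),K,D)[0][:,0]
E
python3 - <<'E'
from h import *
z=np.load('top0.npz'); im,d=z['im'],z['d']; cal=calib('top')
P=cloud(cal,d); print((d==0).mean())
bench=P[150:240,180:450,2]; print('bench z',np.percentile(bench,[5,25,50,75,95]))
save('topA',cv2.resize(im[90:290,110:310],(800,800//1),interpolation=cv2.INTER_CUBIC)[:600])
save('topB',cv2.resize(im[90:290,240:500],(780,600),interpolation=cv2.INTER_CUBIC))
def comp(box,zlo,zhi,name,zt):
    u0,v0,u1,v1=box; s=P[v0:v1,u0:u1]; m=((s[...,2]>zlo)&(s[...,2]<zhi)&(d[v0:v1,u0:u1]>0)).astype(np.uint8)
    n,l,st,c=cv2.connectedComponentsWithStats(m)
    k=1+st[1:,4].argmax(); pts=np.argwhere(l==k)[:,::-1]+[u0,v0]
    W=onplane(cal,pts,zt)[:,:2]*1000
    r=cv2.minAreaRect(W.astype(np.float32)); q=s[l==k]
    print(name,st[k,4],'rect c',np.round(r[0],1),'size',np.round(r[1],1),'ang',round(r[2],1),'zmed',np.round(np.median(q[:,2]),4),'mean',np.round(q[:,:2].mean(0)*1000,1))
comp((390,205,432,238),.026,.05,'long',.036)
comp((300,160,336,188),.026,.05,'short',.036)
comp((245,160,272,182),.04,.07,'capA',.05)
comp((150,200,180,222),.04,.07,'capB',.05)
comp((200,178,230,210),.02,.05,'hs',.032)
comp((345,174,382,204),.010,.03,'tape',.019)
comp((255,92,322,136),.008,.03,'plain',.014)
comp((362,108,432,158),.008,.03,'div',.014)
comp((120,100,226,150),.012,.12,'rack',.05)
E
```

```text
0.003984375
bench z [-0.00249849 -0.00077004  0.0004677   0.00188528  0.02251377]
long 369 rect c [ 357.7 -313. ] size [35.1 70.1] ang 22.9 zmed 0.0365 mean [ 357.8 -312.6]
short 244 rect c [476.2 -75.1] size [34.3 46.3] ang 44.1 zmed 0.0363 mean [476.1 -74.9]
capA 159 rect c [476.3  80.3] size [33.7 33.5] ang 46.9 zmed 0.0511 mean [476.9  79.9]
capB 156 rect c [367.2 313.8] size [30.  35.8] ang 1.8 zmed 0.0504 mean [367.4 313.6]
hs 350 rect c [418.2 192.1] size [48.5 60.2] ang 85.0 zmed 0.0305 mean [418.1 193.6]
tape 289 rect c [ 441.8 -195.3] size [58.8 61. ] ang 46.5 zmed 0.0188 mean [ 441.4 -195. ]
plain 363 rect c [633.7  10.1] size [ 93.2 149.7] ang 1.6 zmed 0.0135 mean [633.   9.]
div 382 rect c [ 595.7 -284.1] size [ 91.5 151.7] ang 11.9 zmed 0.0136 mean [ 597.  -285.4]
rack 2214 rect c [584.5 297.3] size [241.5  68. ] ang 80.8 zmed 0.06 mean [582.9 293.2]
```

```bash
python3 - <<'E'
from h import *
z=np.load('top0.npz'); im=z['im']
save('topA2',cv2.resize(im[95:235,115:285],None,fx=4,fy=4,interpolation=cv2.INTER_CUBIC))
save('topB2',cv2.resize(im[95:245,250:440],None,fx=4,fy=4,interpolation=cv2.INTER_CUBIC))
E
```

```text
(no output)
```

View pics/topA2.png

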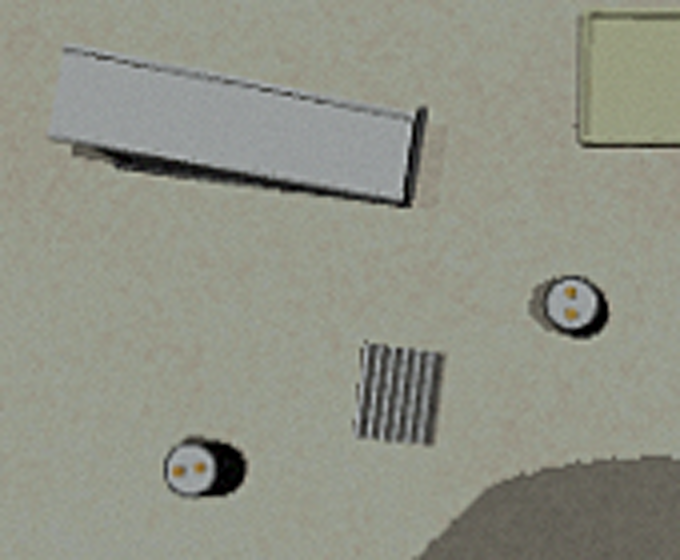

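View pics/topB2.png

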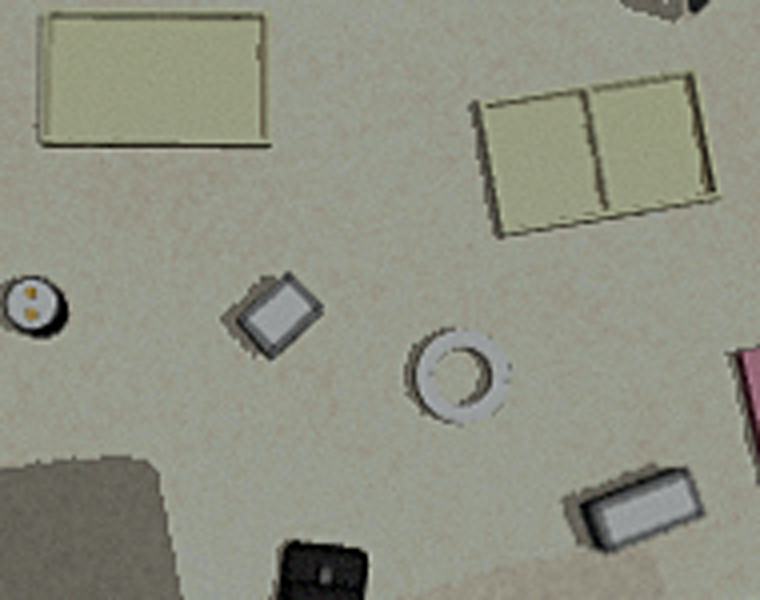

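Both crops agree with the measurements. The rack's stop is at its right end in the image (−y side) and its open upper end is at the left. Now I'll fit the rack plane, cross-check against the scene camera, and work out the tool axes and the heights along the way.

```bash
python3 - <<'E'
from h import *
for n in ['top','scene']:
    z=np.load(n+'0.npz'); im,d=z['im'],z['d']; cal=calib(n); P=cloud(cal,d)
    # slide: bright, points near expected
    c=np.array([.583,.293]); q=P[...,:2]-c
    m=(np.hypot(q[...,0],q[...,1])<.13)&(P[...,2]>.015)&(P[...,2]<.115)&(d>0)
    S=P[m]; 
    for it in range(4):
        A=np.c_[S[:,:2],np.ones(len(S))]; co=np.linalg.lstsq(A,S[:,2],rcond=None)[0]
        S=P[m]; e=S[:,2]-np.c_[S[:,:2],np.ones(len(S))]@co; S=S[abs(e)<.004*(1 if it<3 else .8)]
    g=co[:2]; yaw=np.degrees(np.arctan2(g[1],g[0])); print(n,'slope deg',np.degrees(np.arctan(np.hypot(*g))),'uphill yaw',yaw)
    r=cv2.minAreaRect((S[:,:2]*1000).astype(np.float32)); print('slide rect',r, 'z at center',np.dot(co,[r[0][0]/1e3,r[0][1]/1e3,1]),'z 58.5+-?')
    # position along gradient where z=58.5mm
    u=g/np.hypot(*g); cc=np.array(r[0])/1e3; z0=np.dot(co,[*cc,1]); cc2=cc+u*(.0585-z0)/np.hypot(*g); print('origin by z',cc2)
o=ctrl.get_obs(); print(R.from_rotvec(o['tool_rot']).as_matrix().round(3))
# max height map around
z=np.load('top0.npz');P=cloud(calib('top'),z['d'])
for (a,b,c,d) in [(.66,.95,-.5,-.2),(.66,.95,.2,.65),(.3,.66,-.7,-.45),(.3,.7,.4,.8)]:
    m=(P[...,0]>a)&(P[...,0]<b)&(P[...,1]>c)&(P[...,1]<d)&(P[...,2]>.05)
    Q=P[m]; print((a,b,c,d), len(Q) and (Q.min(0).round(3),np.percentile(Q,99,axis=0).round(3)))
# scene check of objects
z=np.load('scene0.npz'); d=z['d']; cal=calib('scene'); P=cloud(cal,d)
for nm,c,lo,hi,rad,zt in [('long',(.358,-.313),.026,.05,.06,.036),('short',(.476,-.075),.026,.05,.05,.036),('capA',(.476,.08),.042,.07,.04,.05),('capB',(.367,.314),.042,.07,.04,.05),('hs',(.418,.193),.024,.05,.06,.032),('tape',(.442,-.195),.012,.03,.05,.019),('plain',(.633,.01),.009,.03,.12,.014),('div',(.596,-.284),.009,.03,.12,.014)]:
    m=(np.hypot(P[...,0]-c[0],P[...,1]-c[1])<rad)&(P[...,2]>lo)&(P[...,2]<hi)&(d>0)
    pts=np.argwhere(m)[:,::-1]; W=onplane(cal,pts,zt)[:,:2]*1000
    r=cv2.minAreaRect(W.astype(np.float32)); print(nm,m.sum(),np.round(r[0],1),np.round(r[1],1),round(r[2],1))
E
```

```text
top slope deg 19.94046387048438 uphill yaw 84.35037105938602
slide rect ((623.0780029296875, 288.4359130859375), (204.82615661621094, 141.2792205810547), 83.62870788574219) z at center 0.05821487204683651 z 58.5+-?
origin by z [0.62315537 0.28921802]
scene slope deg 19.94448233572476 uphill yaw 91.39530362699122
slide rect ((626.7691040039062, 286.095458984375), (202.99102783203125, 145.70655822753906), 84.0918197631836) z at center 0.058731962113392766 z 58.5+-?
origin by z [0.62678467 0.28545641]
[[-0.     0.965  0.261]
 [ 0.001  0.261 -0.965]
 [-1.     0.    -0.001]]
(0.66, 0.95, -0.5, -0.2) (array([ 0.686, -0.5  ,  0.05 ]), array([ 0.908, -0.312,  0.131]))
(0.66, 0.95, 0.2, 0.65) (array([0.689, 0.292, 0.05 ]), array([0.881, 0.638, 0.131]))
(0.3, 0.66, -0.7, -0.45) (array([ 0.3 , -0.7 ,  0.05]), array([ 0.633, -0.559,  0.141]))
(0.3, 0.7, 0.4, 0.8) (array([0.3  , 0.602, 0.05 ]), array([0.524, 0.667, 0.18 ]))
long 342 [ 365.2 -315.7] [44.1 69.7] 20.6
short 271 [482.8 -77.4] [38.9 48.3] 43.7
capA 180 [482.7  77.4] [38.2 33.4] 13.4
capB 176 [371.8 313.2] [34.5 40.4] 74.6
hs 181 [424.3 191.7] [44.  65.3] 84.7
tape 296 [ 448.  -196.9] [63.8 59.2] 18.5
plain 553 [637.6   7.1] [ 93.5 150.6] 1.6
div 635 [ 605.6 -296.4] [154.4 194.7] 39.2
```

```bash
python3 - <<'E'
from h import *
for n,box in [('top',(120,100,226,150)),('scene',(410,265,525,330))]:
    z=np.load(n+'0.npz'); im,d=z['im'],z['d']; cal=calib(n); P=cloud(cal,d)
    u0,v0,u1,v1=box
    hsv=cv2.cvtColor(cv2.GaussianBlur(im,(3,3),0),cv2.COLOR_RGB2HSV)
    m=np.zeros((400,640),np.uint8); 
    m[v0:v1,u0:u1]=((hsv[...,2]>110)&(P[...,2]>.018)&(P[...,2]<.11)&(d>0))[v0:v1,u0:u1]
    m=cv2.morphologyEx(m,cv2.MORPH_OPEN,np.ones((3,3)))
    nn,l,st,_=cv2.connectedComponentsWithStats(m); k=1+st[1:,4].argmax(); m=l==k
    S=P[m]
    for it in range(5):
        co=np.linalg.lstsq(np.c_[S[:,:2],np.ones(len(S))],S[:,2],rcond=None)[0]
        Q=P[m]; e=Q[:,2]-np.c_[Q[:,:2],np.ones(len(Q))]@co; S=Q[abs(e)<.004]
    g=co[:2]; yaw=np.degrees(np.arctan2(g[1],g[0])); print(n,len(Q),len(S),'slope',np.degrees(np.arctan(np.hypot(*g))),'uphill yaw',yaw)
    # cast rays to the fitted plane
    r=rays(cal,np.argwhere(m)[:,::-1]); t=cal[3]; s=(co@[*t[:2],1]-t[2])/(r[:,2]-r[:,:2]@g)
    W=t+r*s[:,None]
    rc=cv2.minAreaRect((W[:,:2]*1000).astype(np.float32)); print(rc)
    uy=np.array([np.cos(np.radians(81)),np.sin(np.radians(81))])
    z0=co@[rc[0][0]/1e3,rc[0][1]/1e3,1]; print('z at rect centre',z0,'col zmin zmax',W[:,2].min(),W[:,2].max())
    print('col median', np.median(hsv[m],axis=0))
    save('rack_'+n,cv2.resize((im*(0.5+0.5*m[...,None])).astype(np.uint8)[v0-20:v1+20,u0-20:u1+20],None,fx=5,fy=5))
E
```

```text
top 2057 1710 slope 20.036056380779428 uphill yaw 82.90566051500114
((584.6109008789062, 293.9454650878906), (200.36854553222656, 61.18465042114258), 84.67967987060547)
z at rect centre 0.058741698628903216 col zmin zmax 0.02200042576377692 0.09507234634380612
col median [ 90.   7. 155.]
scene 2424 1957 slope 20.297585428084762 uphill yaw 83.84987498447302
((581.5313720703125, 291.62957763671875), (200.45745849609375, 60.4216423034668), 83.67753601074219)
z at rect centre 0.06069149379127825 col zmin zmax 0.023637567405348392 0.0977600280007036
col median [ 87.  14. 162.]
```

Rack: origin about (0.5835, 0.293), uphill heading about 83.8°. I'll write a planner helper that turns a target pose into tool-axis rows, which I'll then type as move calls.

```bash
cat >> h.py <<'E'
def target(p,psi,tilt=0.):
    # psi: world yaw of tool z (deg), tool x down, then tilt about tool z (deg)
    a=np.radians(psi); z=np.array([np.cos(a),np.sin(a),0]); x=np.array([0,0,-1.]); y=np.cross(z,x)
    M=np.c_[x,y,z]@R.from_rotvec([0,0,np.radians(tilt)]).as_matrix()
    return np.array(p)/1000., M
def plan(T,n,start=None):
    o=ctrl.get_obs()
    p,M=(np.array(o['tcp_pos']),R.from_rotvec(o['tool_rot']).as_matrix()) if start is None else start
    w=(R.from_matrix(M.T@T[1])).as_rotvec()
    print('from',(p*1000).round(1),'total twist',w.round(3),'tool dp at start',(M.T@(T[0]-p)*1000).round(1),'clock',round(o['clock'],2))
    tw=np.round(w/n,3); 
    for i in range(n):
        dp=np.round(M.T@((T[0]-p)/(n-i))*1000); rem=R.from_matrix(M.T@T[1]).as_rotvec()
        if i%5==0: print('--')
        t=np.round(rem/(n-i),2)
        print('{"dp":%s,"twist":%s}'%([int(v) for v in dp],[float(v) for v in t]))
        p=p+M@dp/1000; M=M@R.from_rotvec(t).as_matrix()
    print('end',(p*1000).round(1))
    return p,M
E
python3 - <<'E'
from h import *
plan(target([358,-313,150],22.9),15)
E
```

```text
from [ 169.4 -627.2  230.7] total twist [-1.707e+00 -1.000e-03 -1.000e-03] tool dp at start [  81.  264. -254.] clock 0.1
--
{"dp":[5, 18, -17],"twist":[-0.11, -0.0, -0.0]}
{"dp":[5, 19, -15],"twist":[-0.11, -0.0, -0.0]}
{"dp":[5, 21, -13],"twist":[-0.11, -0.0, -0.0]}
{"dp":[6, 22, -10],"twist":[-0.11, -0.0, -0.0]}
{"dp":[5, 23, -8],"twist":[-0.12, -0.0, -0.0]}
--
{"dp":[6, 24, -5],"twist":[-0.11, -0.0, -0.0]}
{"dp":[5, 24, -2],"twist":[-0.12, -0.0, -0.0]}
{"dp":[6, 24, 1],"twist":[-0.11, -0.0, -0.0]}
{"dp":[5, 24, 3],"twist":[-0.12, -0.0, -0.0]}
{"dp":[6, 24, 6],"twist":[-0.11, -0.0, -0.0]}
--
{"dp":[5, 23, 9],"twist":[-0.12, -0.0, -0.0]}
{"dp":[6, 22, 11],"twist":[-0.11, -0.0, -0.0]}
{"dp":[5, 20, 14],"twist":[-0.12, -0.0, -0.0]}
{"dp":[6, 19, 16],"twist":[-0.11, 0.0, -0.0]}
{"dp":[5, 16, 18],"twist":[-0.12, 0.0, -0.0]}
end [ 358.3 -313.2  150. ]
```

>>> {"name": "drive_tool", "arguments": {
  "targets": [
    {"dp": [5, 18, -17], "twist": [-0.11, 0, 0]},
    {"dp": [5, 19, -15], "twist": [-0.11, 0, 0]},
    {"dp": [5, 21, -13], "twist": [-0.11, 0, 0]},
    {"dp": [6, 22, -10], "twist": [-0.11, 0, 0]},
    {"dp": [5, 23, -8], "twist": [-0.12, 0, 0]}
  ],
  "gripper": 1
}}

```text
clock: 0.6
tcp_pos: [0.2325, -0.5215, 0.2048]
tool_rot: [0.581, 1.492, -0.58]
force: [-0.3, 0.0, -0.3]
finger_gap: 0.999
```

>>> {"name": "drive_tool", "arguments": {
  "targets": [
    {"dp": [6, 24, -5], "twist": [-0.11, 0, 0]},
    {"dp": [5, 24, -2], "twist": [-0.12, 0, 0]},
    {"dp": [6, 24, 1], "twist": [-0.11, 0, 0]},
    {"dp": [5, 24, 3], "twist": [-0.12, 0, 0]},
    {"dp": [6, 24, 6], "twist": [-0.11, 0, 0]}
  ]
}}

```text
clock: 1.1
tcp_pos: [0.2954, -0.4177, 0.177]
tool_rot: [0.135, 1.567, -0.135]
force: [-0.1, -0.0, 0.5]
finger_gap: 1.0
```

>>> {"name": "drive_tool", "arguments": {
  "targets": [
    {"dp": [5, 23, 9], "twist": [-0.12, 0, 0]},
    {"dp": [6, 22, 11], "twist": [-0.11, 0, 0]},
    {"dp": [5, 20, 14], "twist": [-0.12, 0, 0]},
    {"dp": [6, 19, 16], "twist": [-0.11, 0, 0]},
    {"dp": [5, 16, 18], "twist": [-0.12, 0, 0]}
  ]
}}

```text
clock: 1.6
tcp_pos: [0.3586, -0.3125, 0.1499]
tool_rot: [-0.319, 1.547, 0.32]
force: [0.7, -0.1, 0.3]
finger_gap: 0.999
```

```bash
python3 - <<'E'
from h import *
ctrl.camera('top')
o=ctrl.get_obs(); print((o['tcp_pos']*1000).round(1)); M=R.from_rotvec(o['tool_rot']).as_matrix(); print(M.round(3),o['clock'])
im,d=ctrl.camera('wrist'); save('w1',im); np.savez('w1.npz',im=im,d=d)
cal=calib('wrist',o); P=cloud(cal,d)
print(proj(cal,[.358,-.313,.036]))
c=(.358,-.313)
m=(np.hypot(P[...,0]-c[0],P[...,1]-c[1])<.06)&(P[...,2]>.031)&(P[...,2]<.05)&(d>0)
W=onplane(cal,np.argwhere(m)[:,::-1],.036)[:,:2]*1000
print(m.sum(),cv2.minAreaRect(W.astype(np.float32)),np.median(P[m][:,2]))
E
```

```text
[ 359.3 -309.9  149.2]
[[-0.001 -0.404  0.915]
 [ 0.002  0.915  0.404]
 [-1.     0.002 -0.   ]] 1.65
[[315.29122867 197.09397373]]
2894 ((359.2412414550781, -313.87200927734375), (33.76047134399414, 70.28568267822266), 22.18775177001953) 0.03659767048500004
```

View pics/w1.png

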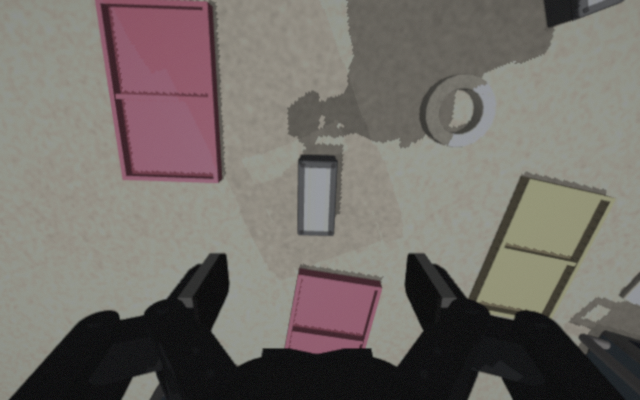

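The wrist view shows the long module at about (317,197). That puts it at (359.2, −313.9) mm with yaw 22°, which agrees with the top camera within 2 mm. The fingers have room. I'll descend to TCP z = 12 mm so the fingertips clear the rack lips later.

```bash
python3 - <<'E'
from h import *
for i in range(3): o=ctrl.get_obs(); print((o['tcp_pos']*1000).round(1),o['clock'],o['joint_velocities'].round(3))
plan(target([359,-313.5,12],22.3),5)
E
```

```text
[ 358.8 -311.2  149.6] 1.7 [-0.043 -0.005 -0.023 -0.012  0.01   0.077]
[ 358.8 -311.2  149.6] 1.7 [-0.043 -0.005 -0.023 -0.012  0.01   0.077]
[ 358.8 -311.2  149.6] 1.7 [-0.043 -0.005 -0.023 -0.012  0.01   0.077]
from [ 358.8 -311.2  149.6] total twist [ 0.02  -0.    -0.002] tool dp at start [137.6  -2.4  -0.7] clock 1.7
--
{"dp":[28, 0, 0],"twist":[0.0, -0.0, -0.0]}
{"dp":[27, -1, 0],"twist":[0.0, -0.0, -0.0]}
{"dp":[28, 0, 0],"twist":[0.01, -0.0, -0.0]}
{"dp":[27, -1, 0],"twist":[0.0, -0.0, -0.0]}
{"dp":[28, 0, -1],"twist":[0.01, -0.0, -0.0]}
end [ 358.5 -313.3   11.6]
```

>>> {"name": "drive_tool", "arguments": {
  "targets": [
    {"dp": [40, 0, 1], "twist": [0.01, 0, 0]},
    {"dp": [40, 0, 0], "twist": [0, 0, 0]},
    {"dp": [30, 0, 0], "twist": [0, 0, 0]},
    {"dp": [18, 0, 0], "twist": [0, 0, 0]},
    {"dp": [10, 0, 0], "twist": [0, 0, 0]}
  ],
  "gripper": 0.75
}}

```text
clock: 2.2
tcp_pos: [0.3586, -0.3131, 0.0108]
tool_rot: [-0.306, 1.55, 0.309]
force: [0.4, -0.3, 0.9]
finger_gap: 0.754
```

>>> {"name": "drive_tool", "arguments": {
  "targets": [
    {"dp": [0, 0, 0]},
    {"dp": [0, 0, 0]},
    {"dp": [0, 0, 0]},
    {"dp": [0, 0, 0]},
    {"dp": [0, 0, 0]}
  ],
  "gripper": 0,
  "force": 40
}}

```text
$.targets[0]: bad value
```

Each row needs its twist, so I'll resend.

>>> {"name": "drive_tool", "arguments": {
  "targets": [
    {"dp": [0, 0, 0], "twist": [0, 0, 0]},
    {"dp": [0, 0, 0], "twist": [0, 0, 0]},
    {"dp": [0, 0, 0], "twist": [0, 0, 0]},
    {"dp": [0, 0, 0], "twist": [0, 0, 0]},
    {"dp": [0, 0, 0], "twist": [0, 0, 0]}
  ],
  "gripper": 0,
  "force": 40
}}

```text
clock: 2.7
tcp_pos: [0.3597, -0.3137, 0.0131]
tool_rot: [-0.309, 1.548, 0.307]
force: [-0.2, 0.2, 9.7]
finger_gap: 0.386
```

```bash
python3 - <<'E'
from h import *
o=ctrl.get_obs(); print((o['tcp_pos']*1000).round(1),o['clock'],o['finger_gap'],o['force'])
p=target([359,-313,180],-6.2+29)
# rack geometry
def rackpt(s,n,yaw=83.8,org=(583.5,293)):
    c,sn=np.cos(np.radians(20)),np.sin(np.radians(20))
    y=-100+s*c-n*sn; z=22+s*sn+n*c
    a=np.radians(yaw); return np.array([org[0]+y*np.cos(a),org[1]+y*np.sin(a),z])
# tcp in module: centre along s, 12 above underside
print('rest centre',rackpt(35,18)); 
hov=rackpt(50,12+70); rel=rackpt(50,12+2); print(hov,rel)
q=plan(target([359,-313,180],22.3),5)
q=plan(target([500,0,200],-6.2),15,start=q)
q=plan(target(hov,-6.2,20),10,start=q)
q=plan(target(rel,-6.2,20),5,start=q)
E
```

```text
[ 359.7 -313.7   13.1] 2.7 0.38613086514298434 [-0.2342351   0.15689606  9.67973573]
rest centre [575.58719815 220.16142118  50.88517219]
[574.74546199 212.41310812 116.15580207] [577.25724294 235.53444467  52.25670386]
from [ 359.7 -313.7   13.1] total twist [0.004 0.001 0.001] tool dp at start [-166.9    0.7   -0.3] clock 2.7
--
{"dp":[-33, 0, 0],"twist":[0.0, 0.0, 0.0]}
{"dp":[-33, 0, 0],"twist":[0.0, 0.0, 0.0]}
{"dp":[-34, 0, 0],"twist":[0.0, 0.0, 0.0]}
{"dp":[-33, 0, 0],"twist":[0.0, 0.0, 0.0]}
{"dp":[-34, 1, 0],"twist":[0.0, 0.0, 0.0]}
end [ 359.2 -312.6  180.1]
from [ 359.2 -312.6  180.1] total twist [0.501 0.001 0.001] tool dp at start [-20.1 234.8 249.8] clock 2.7
--
{"dp":[-1, 16, 17],"twist":[0.03, 0.0, 0.0]}
{"dp":[-1, 16, 16],"twist":[0.03, 0.0, 0.0]}
{"dp":[-1, 17, 16],"twist":[0.03, 0.0, 0.0]}
{"dp":[-1, 17, 15],"twist":[0.03, 0.0, 0.0]}
{"dp":[-1, 17, 15],"twist":[0.03, 0.0, 0.0]}
--
{"dp":[-2, 18, 14],"twist":[0.04, 0.0, 0.0]}
{"dp":[-1, 19, 13],"twist":[0.03, 0.0, 0.0]}
{"dp":[-2, 19, 13],"twist":[0.04, 0.0, 0.0]}
{"dp":[-1, 19, 12],"twist":[0.03, 0.0, 0.0]}
{"dp":[
[... 528 characters left out ...]
":[0.0, 0.0, 0.03]}
{"dp":[11, 21, 5],"twist":[0.0, 0.0, 0.04]}
{"dp":[11, 20, 5],"twist":[0.0, 0.0, 0.03]}
--
{"dp":[12, 20, 5],"twist":[0.0, 0.0, 0.04]}
{"dp":[13, 20, 5],"twist":[0.0, 0.0, 0.03]}
{"dp":[13, 19, 5],"twist":[0.0, 0.0, 0.04]}
{"dp":[14, 19, 6],"twist":[0.0, 0.0, 0.03]}
{"dp":[15, 19, 5],"twist":[0.0, 0.0, 0.04]}
end [574.5 212.9 116.2]
from [574.5 212.9 116.2] total twist [ 0.002  0.001 -0.   ] tool dp at start [67.8 -0.5  0.2] clock 2.7
--
{"dp":[14, 0, 0],"twist":[0.0, 0.0, -0.0]}
{"dp":[13, 0, 0],"twist":[0.0, 0.0, -0.0]}
{"dp":[14, 0, 0],"twist":[0.0, 0.0, -0.0]}
{"dp":[13, 0, 0],"twist":[0.0, 0.0, -0.0]}
{"dp":[14, 0, 0],"twist":[0.0, 0.0, -0.0]}
end [577.1 236.1  52.3]
```

>>> {"name": "drive_tool", "arguments": {
  "targets": [
    {"dp": [-10, 0, 0], "twist": [0, 0, 0]},
    {"dp": [-32, 0, 0], "twist": [0, 0, 0]},
    {"dp": [-40, 0, 0], "twist": [0, 0, 0]},
    {"dp": [-45, 0, 0], "twist": [0, 0, 0]},
    {"dp": [-40, 0, 0], "twist": [0, 0, 0]}
  ]
}}

```text
clock: 3.2
tcp_pos: [0.3591, -0.313, 0.1821]
tool_rot: [-0.309, 1.548, 0.308]
force: [-0.0, -1.0, -1.9]
finger_gap: 0.387
```

```bash
python3 - <<'E'
from h import *
o=ctrl.get_obs(); print((o['tcp_pos']*1000).round(1),o['clock'],o['finger_gap'],o['force'])
im,d=ctrl.camera('wrist'); save('w2',im)
im,d=ctrl.camera('scene'); save('s2',cv2.resize(im[60:200,180:340],None,fx=4,fy=4))
E
```

```text
[ 359.1 -313.   182.1] 3.2 0.38664501699070847 [-0.01224766 -1.01122202 -1.88975747]
```

View pics/w2.png

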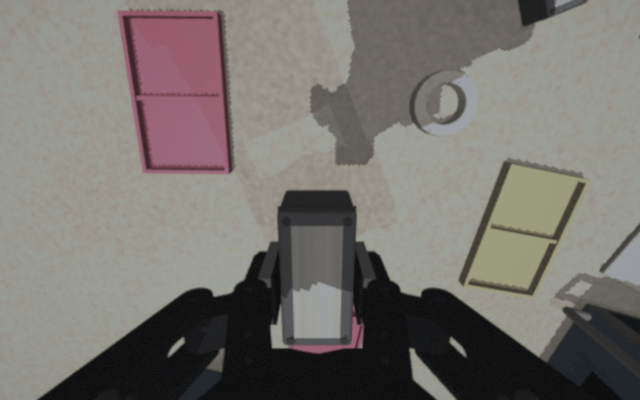

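View pics/s2.png

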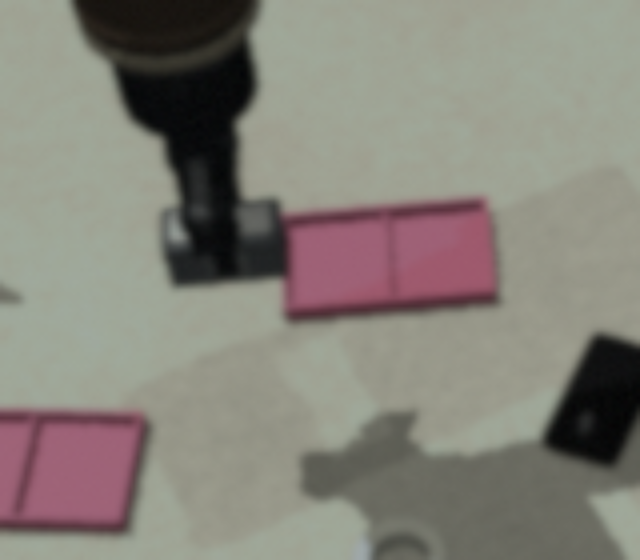

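The module is held mid-length and level, with the gap unchanged. Now carrying it to the rack.

>>> {"name": "drive_tool", "arguments": {
  "targets": [
    {"dp": [-1, 16, 17], "twist": [0.03, 0, 0]},
    {"dp": [-1, 16, 16], "twist": [0.03, 0, 0]},
    {"dp": [-1, 17, 16], "twist": [0.03, 0, 0]},
    {"dp": [-1, 17, 15], "twist": [0.03, 0, 0]},
    {"dp": [-1, 17, 15], "twist": [0.03, 0, 0]}
  ]
}}

```text
clock: 3.8
tcp_pos: [0.4066, -0.2078, 0.1844]
tool_rot: [-0.189, 1.563, 0.19]
force: [0.4, -0.3, -1.6]
finger_gap: 0.393
```

>>> {"name": "drive_tool", "arguments": {
  "targets": [
    {"dp": [-2, 18, 14], "twist": [0.04, 0, 0]},
    {"dp": [-1, 19, 13], "twist": [0.03, 0, 0]},
    {"dp": [-2, 19, 13], "twist": [0.04, 0, 0]},
    {"dp": [-1, 19, 12], "twist": [0.03, 0, 0]},
    {"dp": [-2, 20, 11], "twist": [0.04, 0, 0]}
  ]
}}

```text
clock: 4.3
tcp_pos: [0.4526, -0.1034, 0.1924]
tool_rot: [-0.048, 1.571, 0.049]
force: [-0.0, -0.3, -2.0]
finger_gap: 0.392
```

>>> {"name": "drive_tool", "arguments": {
  "targets": [
    {"dp": [-1, 20, 11], "twist": [0.03, 0, 0]},
    {"dp": [-2, 20, 10], "twist": [0.04, 0, 0]},
    {"dp": [-1, 21, 9], "twist": [0.03, 0, 0]},
    {"dp": [-2, 21, 9], "twist": [0.04, 0, 0]},
    {"dp": [-1, 22, 8], "twist": [0.03, 0, 0]}
  ]
}}

```text
clock: 4.8
tcp_pos: [0.5003, 0.0004, 0.1995]
tool_rot: [0.085, 1.569, -0.085]
force: [0.3, 0.6, -1.8]
finger_gap: 0.391
```

>>> {"name": "drive_tool", "arguments": {
  "targets": [
    {"dp": [8, 22, 5], "twist": [0, 0, 0.03]},
    {"dp": [9, 22, 5], "twist": [0, 0, 0.04]},
    {"dp": [10, 21, 5], "twist": [0, 0, 0.03]},
    {"dp": [11, 21, 5], "twist": [0, 0, 0.04]},
    {"dp": [11, 20, 5], "twist": [0, 0, 0.03]}
  ]
}}

```text
clock: 5.3
tcp_pos: [0.5367, 0.1062, 0.1572]
tool_rot: [0.218, 1.556, 0.051]
force: [0.3, -0.4, -1.8]
finger_gap: 0.386
```

>>> {"name": "drive_tool", "arguments": {
  "targets": [
    {"dp": [12, 20, 5], "twist": [0, 0, 0.04]},
    {"dp": [13, 20, 5], "twist": [0, 0, 0.03]},
    {"dp": [13, 19, 5], "twist": [0, 0, 0.04]},
    {"dp": [14, 19, 6], "twist": [0, 0, 0.03]},
    {"dp": [15, 19, 5], "twist": [0, 0, 0.04]}
  ]
}}

```text
clock: 5.8
tcp_pos: [0.5746, 0.2132, 0.1156]
tool_rot: [0.357, 1.533, 0.192]
force: [-0.9, 0.6, -1.4]
finger_gap: 0.387
```

>>> {"name": "drive_tool", "arguments": {
  "targets": [
    {"dp": [0, 0, 0], "twist": [0, 0, 0]},
    {"dp": [0, 0, 0], "twist": [0, 0, 0]},
    {"dp": [0, 0, 0], "twist": [0, 0, 0]},
    {"dp": [0, 0, 0], "twist": [0, 0, 0]},
    {"dp": [0, 0, 0], "twist": [0, 0, 0]}
  ]
}}

```text
clock: 6.3
tcp_pos: [0.5747, 0.212, 0.1162]
tool_rot: [0.357, 1.532, 0.19]
force: [-0.5, -0.0, -1.6]
finger_gap: 0.384
```

```bash
cat >> h.py <<'E'
def rackpt(s,n,yaw=83.8,org=(583.5,293)):
    c,sn=np.cos(np.radians(20)),np.sin(np.radians(20))
    y=-100+s*c-n*sn; z=22+s*sn+n*c
    a=np.radians(yaw); return np.array([org[0]+y*np.cos(a),org[1]+y*np.sin(a),z])
E
python3 - <<'E'
from h import *
o=ctrl.get_obs(); print((o['tcp_pos']*1000).round(1),o['clock'],o['finger_gap'],o['force'],o['q'].round(2))
M=R.from_rotvec(o['tool_rot']).as_matrix(); print(M.round(3)); print(target([0,0,0],-6.2,20)[1].round(3))
im,d=ctrl.camera('wrist'); save('w3',im); np.savez('w3.npz',im=im,d=d)
im,d=ctrl.camera('scene'); save('s3',cv2.resize(im[230:340,390:550],None,fx=4,fy=4))
cal=calib('wrist',o)
for s in (0,100,200):
  for x in (-25,25):
    a=np.radians(-6.2); p=rackpt(s,0)+[x*np.cos(a),x*np.sin(a),0]; print(s,x,proj(cal,p/1000).round(0))
plan(target(rackpt(50,14),-6.2,20),5)
E
```

```text
[574.7 212.  116.2] 6.3 0.3839723212599605 [-0.48686016 -0.03746481 -1.58642525] [ 0.1   0.54  1.91  0.55  0.69 -0.22]
[[ 0.037  0.1    0.994]
 [ 0.341  0.934 -0.107]
 [-0.939  0.343  0.001]]
[[ 0.037  0.101  0.994]
 [ 0.34   0.934 -0.108]
 [-0.94   0.342  0.   ]]
0 -25 [[288. 262.]]
0 25 [[348. 262.]]
100 -25 [[284. 140.]]
100 25 [[353. 140.]]
200 -25 [[280. -19.]]
200 25 [[358. -19.]]
from [574.7 212.1 116. ] total twist [ 0.001  0.    -0.001] tool dp at start [68.   0.3  0. ] clock 6.4
--
{"dp":[14, 0, 0],"twist":[0.0, 0.0, -0.0]}
{"dp":[13, 0, 0],"twist":[0.0, 0.0, -0.0]}
{"dp":[14, 0, 0],"twist":[0.0, 0.0, -0.0]}
{"dp":[13, 0, 0],"twist":[0.0, 0.0, -0.0]}
{"dp":[14, 0, 0],"twist":[0.0, 0.0, -0.0]}
end [577.2 235.3  52.1]
```

View pics/w3.png

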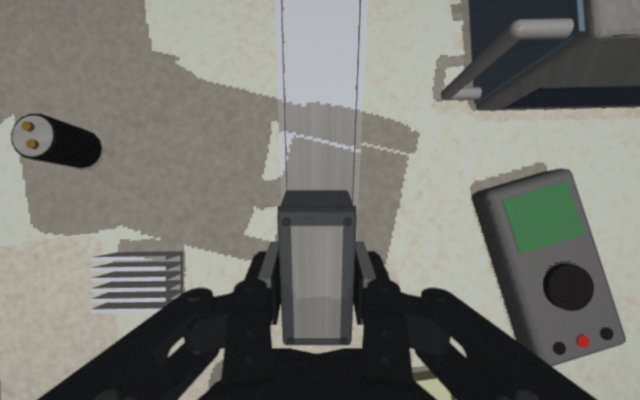

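View pics/s3.png

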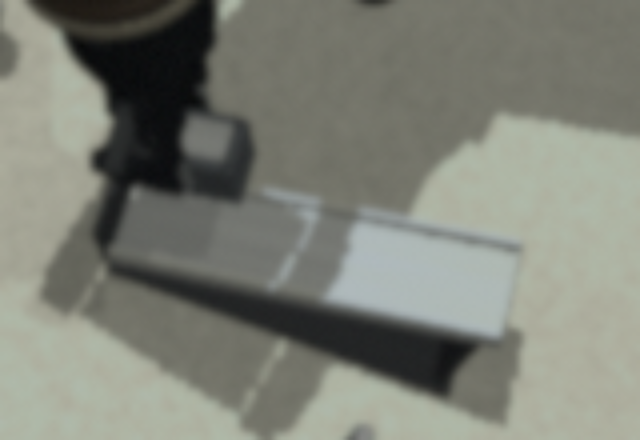

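In the wrist picture the slide's lips run at columns 284 to 357. I predicted 281 to 357, so alignment is within about 2 mm. Descending along the slide normal.

>>> {"name": "drive_tool", "arguments": {
  "targets": [
    {"dp": [15, 0, 0], "twist": [0, 0, 0]},
    {"dp": [15, 0, 0], "twist": [0, 0, 0]},
    {"dp": [13, 0, 0], "twist": [0, 0, 0]},
    {"dp": [9, 0, 0], "twist": [0, 0, 0]},
    {"dp": [6, 0, 0], "twist": [0, 0, 0]}
  ]
}}

```text
clock: 6.9
tcp_pos: [0.5761, 0.2325, 0.0597]
tool_rot: [0.356, 1.535, 0.191]
force: [0.8, 0.0, -1.7]
finger_gap: 0.391
```

>>> {"name": "drive_tool", "arguments": {
  "targets": [
    {"dp": [4, 0, 0], "twist": [0, 0, 0]},
    {"dp": [3, 0, 0], "twist": [0, 0, 0]},
    {"dp": [2, 0, 0], "twist": [0, 0, 0]},
    {"dp": [0, 0, 0], "twist": [0, 0, 0]},
    {"dp": [0, 0, 0], "twist": [0, 0, 0]}
  ]
}}

```text
clock: 7.4
tcp_pos: [0.5773, 0.2351, 0.0531]
tool_rot: [0.357, 1.533, 0.191]
force: [0.6, 0.9, -1.4]
finger_gap: 0.391
```

```bash
python3 - <<'E'
from h import *
o=ctrl.get_obs(); print((o['tcp_pos']*1000).round(1),o['clock'],o['finger_gap'],o['force'])
im,d=ctrl.camera('scene'); save('s4',cv2.resize(im[230:340,390:550],None,fx=4,fy=4))
E
```

```text
[577.3 235.1  53.1] 7.4 0.3905950291695031 [ 0.64512893  0.92009234 -1.41583878]
```

View pics/s4.png

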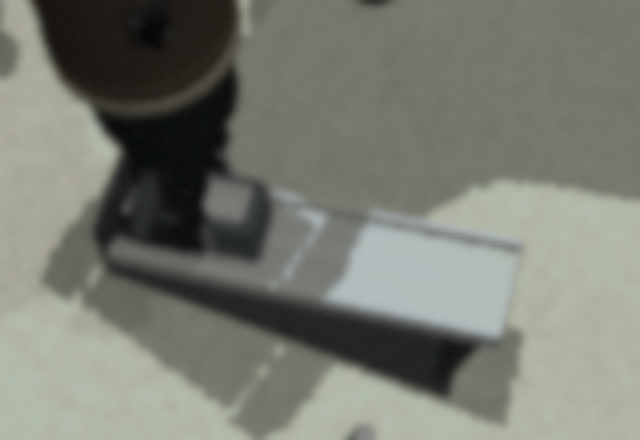

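>>> {"name": "drive_tool", "arguments": {
  "targets": [
    {"dp": [1, 0, 0], "twist": [0, 0, 0]},
    {"dp": [0, 0, 0], "twist": [0, 0, 0]},
    {"dp": [0, 0, 0], "twist": [0, 0, 0]},
    {"dp": [0, 0, 0], "twist": [0, 0, 0]},
    {"dp": [0, 0, 0], "twist": [0, 0, 0]}
  ]
}}

```text
clock: 7.95
tcp_pos: [0.5771, 0.2355, 0.0519]
tool_rot: [0.357, 1.533, 0.191]
force: [-0.4, 0.2, -1.9]
finger_gap: 0.391
```

>>> {"name": "drive_tool", "arguments": {
  "targets": [
    {"dp": [0, 0, 0], "twist": [0, 0, 0]},
    {"dp": [0, 0, 0], "twist": [0, 0, 0]},
    {"dp": [0, 0, 0], "twist": [0, 0, 0]},
    {"dp": [0, 0, 0], "twist": [0, 0, 0]},
    {"dp": [0, 0, 0], "twist": [0, 0, 0]}
  ],
  "gripper": 0.62
}}

```text
clock: 8.45
tcp_pos: [0.5771, 0.2355, 0.0518]
tool_rot: [0.357, 1.533, 0.191]
force: [-0.6, -1.0, -0.2]
finger_gap: 0.624
```

>>> {"name": "drive_tool", "arguments": {
  "targets": [
    {"dp": [-20, 0, 0], "twist": [0, 0, 0]},
    {"dp": [-25, 0, 0], "twist": [0, 0, 0]},
    {"dp": [-30, 0, 0], "twist": [0, 0, 0]},
    {"dp": [-30, 0, 0], "twist": [0, 0, 0]},
    {"dp": [-15, 0, 0], "twist": [0, 0, 0]}
  ]
}}

```text
clock: 8.95
tcp_pos: [0.5735, 0.194, 0.1668]
tool_rot: [0.357, 1.531, 0.191]
force: [1.1, 0.0, -0.7]
finger_gap: 0.622
```

```bash
python3 - <<'E'
from h import *
o=ctrl.get_obs(); print((o['tcp_pos']*1000).round(1),o['clock'],o['finger_gap'],o['force'])
im,d=ctrl.camera('wrist'); save('w5',im); np.savez('w5.npz',im=im,d=d)
cal=calib('wrist',o); P=cloud(cal,d); c=rackpt(35,36)/1000; print(c,proj(cal,c))
m=(np.hypot(P[...,0]-c[0],P[...,1]-c[1])<.05)&(P[...,2]>.052)&(P[...,2]<.09)&(d>0)
print(m.sum(),P[m].mean(0)*1000, P[m].min(0)*1000,P[m].max(0)*1000)
plan(target([520,50,200],-6.2+25),10)
E
```

```text
[573.5 194.  166.8] 8.95 0.6224291196410495 [ 1.07002423  0.00763047 -0.70215874]
[0.57492231 0.21404107 0.06779964] [[317.15908786 215.21718928]]
3350 [573.89470661 219.25124653  68.8410712 ] [551.0136857  180.8997363   52.03238743] [607.97671292 259.84937463  81.67618352]
from [574.1 193.8 168. ] total twist [-0.431  0.08  -0.344] tool dp at start [ -81.3 -128.7  -38.2] clock 9.0
--
{"dp":[-8, -13, -4],"twist":[-0.04, 0.01, -0.03]}
{"dp":[-8, -13, -4],"twist":[-0.04, 0.01, -0.03]}
{"dp":[-7, -13, -5],"twist":[-0.04, 0.01, -0.04]}
{"dp":[-7, -13, -6],"twist":[-0.04, 0.01, -0.04]}
{"dp":[-6, -13, -6],"twist":[-0.04, 0.01, -0.03]}
--
{"dp":[-6, -13, -7],"twist":[-0.05, 0.01, -0.04]}
{"dp":[-5, -13, -7],"twist":[-0.04, 0.0, -0.03]}
{"dp":[-5, -13, -8],"twist":[-0.05, 0.01, -0.04]}
{"dp":[-4, -12, -9],"twist":[-0.04, 0.0, -0.03]}
{"dp":[-3, -12, -9],"twist":[-0.05, 0.01, -0.04]}
end [520.   49.9 199.8]
```

View pics/w5.png

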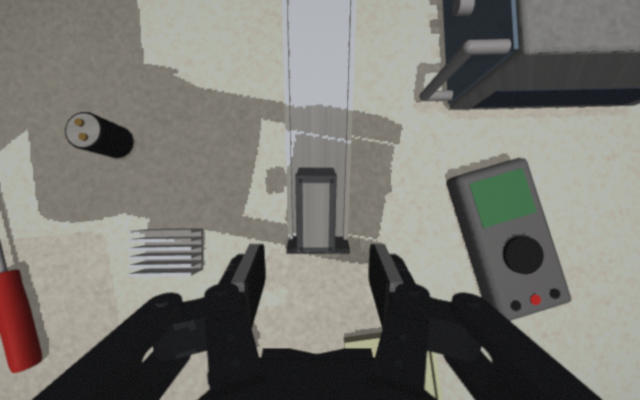

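The long module rests against the stop: the module is at (316,210) and the stop plate at row 245. It sits about 3 mm to the −x side of the slide's middle, so I'll shift the next rack target by +3 mm in x. Next is the short module.

```bash
python3 - <<'E'
from h import *
plan(target([477,-75,140],44.1),15)
E
```

```text
from [574.1 193.8 168. ] total twist [-0.867  0.157 -0.326] tool dp at start [ -69.3 -270.3  -67.8] clock 9.0
--
{"dp":[-5, -18, -5],"twist":[-0.06, 0.01, -0.02]}
{"dp":[-4, -18, -6],"twist":[-0.06, 0.01, -0.02]}
{"dp":[-4, -18, -7],"twist":[-0.06, 0.01, -0.02]}
{"dp":[-3, -17, -8],"twist":[-0.06, 0.01, -0.02]}
{"dp":[-3, -17, -9],"twist":[-0.06, 0.01, -0.02]}
--
{"dp":[-3, -16, -10],"twist":[-0.06, 0.01, -0.02]}
{"dp":[-2, -16, -11],"twist":[-0.06, 0.01, -0.02]}
{"dp":[-2, -15, -12],"twist":[-0.06, 0.01, -0.02]}
{"dp":[-1, -14, -12],"twist":[-0.06, 0.01, -0.02]}
{"dp":[-1, -14, -13],"twist":[-0.05, 0.01, -0.02]}
--
{"dp":[0, -13, -14],"twist":[-0.06, 0.01, -0.02]}
{"dp":[0, -12, -15],"twist":[-0.05, 0.01, -0.02]}
{"dp":[0, -11, -15],"twist":[-0.06, 0.02, -0.03]}
{"dp":[1, -10, -16],"twist":[-0.05, 0.01, -0.02]}
{"dp":[1, -9, -16],"twist":[-0.06, 0.02, -0.03]}
end [477.2 -74.5 140.4]
```

>>> {"name": "drive_tool", "arguments": {
  "targets": [
    {"dp": [-5, -18, -5], "twist": [-0.06, 0.01, -0.02]},
    {"dp": [-4, -18, -6], "twist": [-0.06, 0.01, -0.02]},
    {"dp": [-4, -18, -7], "twist": [-0.06, 0.01, -0.02]},
    {"dp": [-3, -17, -8], "twist": [-0.06, 0.01, -0.02]},
    {"dp": [-3, -17, -9], "twist": [-0.06, 0.01, -0.02]}
  ],
  "gripper": 0.75
}}

```text
clock: 9.5
tcp_pos: [0.5384, 0.1039, 0.1543]
tool_rot: [0.035, 1.541, 0.35]
force: [-0.9, 0.2, 0.0]
finger_gap: 0.747
```

>>> {"name": "drive_tool", "arguments": {
  "targets": [
    {"dp": [-3, -16, -10], "twist": [-0.06, 0.01, -0.02]},
    {"dp": [-2, -16, -11], "twist": [-0.06, 0.01, -0.02]},
    {"dp": [-2, -15, -12], "twist": [-0.06, 0.01, -0.02]},
    {"dp": [-1, -14, -12], "twist": [-0.06, 0.01, -0.02]},
    {"dp": [-1, -14, -13], "twist": [-0.05, 0.01, -0.02]}
  ]
}}

```text
clock: 10.0
tcp_pos: [0.5069, 0.0142, 0.1456]
tool_rot: [-0.279, 1.522, 0.494]
force: [0.6, -0.3, 0.2]
finger_gap: 0.749
```

>>> {"name": "drive_tool", "arguments": {
  "targets": [
    {"dp": [0, -13, -14], "twist": [-0.06, 0.01, -0.02]},
    {"dp": [0, -12, -15], "twist": [-0.05, 0.01, -0.02]},
    {"dp": [0, -11, -15], "twist": [-0.06, 0.02, -0.03]},
    {"dp": [1, -10, -16], "twist": [-0.05, 0.01, -0.02]},
    {"dp": [1, -9, -16], "twist": [-0.06, 0.02, -0.03]}
  ]
}}

```text
clock: 10.5
tcp_pos: [0.4753, -0.0741, 0.1366]
tool_rot: [-0.606, 1.491, 0.606]
force: [1.2, -0.0, 0.9]
finger_gap: 0.752
```

>>> {"name": "drive_tool", "arguments": {
  "targets": [
    {"dp": [0, 0, 0], "twist": [0, 0, 0]},
    {"dp": [0, 0, 0], "twist": [0, 0, 0]},
    {"dp": [0, 0, 0], "twist": [0, 0, 0]},
    {"dp": [0, 0, 0], "twist": [0, 0, 0]},
    {"dp": [0, 0, 0], "twist": [0, 0, 0]}
  ]
}}

```text
clock: 11.0
tcp_pos: [0.476, -0.0734, 0.1373]
tool_rot: [-0.604, 1.491, 0.604]
force: [0.2, 0.2, 0.2]
finger_gap: 0.749
```

```bash
cat >> h.py <<'E'
def wlook(name,c,lo,hi,zt,rad=.05):
    o=ctrl.get_obs(); im,d=ctrl.camera('wrist'); save(name,im); np.savez(name+'.npz',im=im,d=d)
    cal=calib('wrist',o); P=cloud(cal,d)
    print('tcp',(np.array(o['tcp_pos'])*1000).round(1),'clock',o['clock'],'gap',round(o['finger_gap'],3),'F',np.round(o['force'],1))
    m=(np.hypot(P[...,0]-c[0],P[...,1]-c[1])<rad)&(P[...,2]>lo)&(P[...,2]<hi)&(d>0)
    W=onplane(cal,np.argwhere(m)[:,::-1],zt)[:,:2]*1000
    r=cv2.minAreaRect(W.astype(np.float32)); print(m.sum(),'rect',np.round(r[0],1),np.round(r[1],1),round(r[2],1),'px',proj(cal,[r[0][0]/1e3,r[0][1]/1e3,zt]).round(0),'zmed',np.median(P[m][:,2]).round(4),'circ',np.round(cv2.minEnclosingCircle(W.astype(np.float32))[0],1))
    return r
E
python3 - <<'E'
from h import *
r=wlook('w6',(.477,-.075),.031,.05,.036)
plan(target([*r[0],12],44.1),5)
E
```

```text
tcp [476.  -73.4 137.3] clock 11.0 gap 0.749 F [0.2 0.2 0.2]
2083 rect [477.6 -75. ] [33.6 46.1] 44.4 px [[318. 202.]] zmed 0.0365 circ [477.7 -74.9]
from [476.  -73.5 137.3] total twist [ 0.003 -0.005 -0.002] tool dp at start [125.3  -2.5   0.8] clock 11.05
--
{"dp":[25, 0, 0],"twist":[0.0, -0.0, -0.0]}
{"dp":[25, -1, 0],"twist":[0.0, -0.0, -0.0]}
{"dp":[25, 0, 0],"twist":[0.0, -0.0, -0.0]}
{"dp":[25, -1, 0],"twist":[0.0, -0.0, -0.0]}
{"dp":[25, 0, 1],"twist":[0.0, -0.01, -0.0]}
end [477.4 -74.5  12.3]
```

View pics/w6.png

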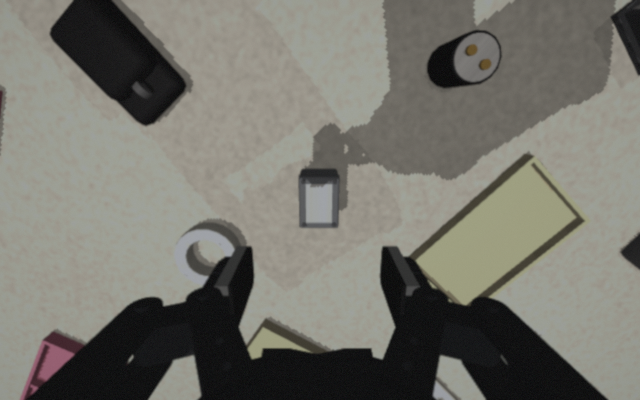

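The short module is at (318,202) between the open fingers, measured at (477.6, −75.0) mm and yaw 44.4°. Descending and gripping.

>>> {"name": "drive_tool", "arguments": {
  "targets": [
    {"dp": [40, -1, 0], "twist": [0, 0, 0]},
    {"dp": [38, -1, 1], "twist": [0, 0, 0]},
    {"dp": [27, 0, 0], "twist": [0, 0, 0]},
    {"dp": [13, 0, 0], "twist": [0, 0, 0]},
    {"dp": [6, 0, 0], "twist": [0, 0, 0]}
  ]
}}

```text
clock: 11.55
tcp_pos: [0.4766, -0.0745, 0.012]
tool_rot: [-0.604, 1.493, 0.605]
force: [-0.5, 0.3, 0.3]
finger_gap: 0.75
```

>>> {"name": "drive_tool", "arguments": {
  "targets": [
    {"dp": [0, 0, 0], "twist": [0, 0, 0]},
    {"dp": [0, 0, 0], "twist": [0, 0, 0]},
    {"dp": [0, 0, 0], "twist": [0, 0, 0]},
    {"dp": [0, 0, 0], "twist": [0, 0, 0]},
    {"dp": [0, 0, 0], "twist": [0, 0, 0]}
  ],
  "gripper": 0,
  "force": 40
}}

```text
clock: 12.05
tcp_pos: [0.4779, -0.0749, 0.0142]
tool_rot: [-0.605, 1.49, 0.603]
force: [-0.2, 0.4, 9.5]
finger_gap: 0.389
```

>>> {"name": "drive_tool", "arguments": {
  "targets": [
    {"dp": [-10, 0, 0], "twist": [0, 0, 0]},
    {"dp": [-32, 0, 0], "twist": [0, 0, 0]},
    {"dp": [-40, 0, 0], "twist": [0, 0, 0]},
    {"dp": [-45, 0, 0], "twist": [0, 0, 0]},
    {"dp": [-40, 0, 0], "twist": [0, 0, 0]}
  ]
}}

```text
clock: 12.55
tcp_pos: [0.4779, -0.0743, 0.1832]
tool_rot: [-0.605, 1.49, 0.604]
force: [0.5, 0.2, -1.7]
finger_gap: 0.39
```

```bash
python3 - <<'E'
from h import *
o=ctrl.get_obs(); print(o['finger_gap'],o['force'])
# rest s for short: 70+23=93 ; release at s=107 ; hover n=80
org=(586.5,293)
print('rest',rackpt(93,18,org=org))
q=plan(target(rackpt(107,82,org=org),-6.2,20),15)
q=plan(target(rackpt(107,13.5,org=org),-6.2,20),10,start=q)
E
```

```text
0.3904916989924709 [ 0.50221119  0.24768561 -1.70749342]
rest [584.47339761 274.34480802  70.7223405 ]
from [477.9 -74.3 183.2] total twist [ 0.87  -0.159  0.327] tool dp at start [ 46.2 169.7 313.1] clock 12.55
--
{"dp":[3, 11, 21],"twist":[0.06, -0.01, 0.02]}
{"dp":[4, 13, 20],"twist":[0.06, -0.01, 0.02]}
{"dp":[4, 14, 19],"twist":[0.06, -0.01, 0.02]}
{"dp":[4, 15, 18],"twist":[0.06, -0.01, 0.02]}
{"dp":[5, 16, 18],"twist":[0.06, -0.01, 0.02]}
--
{"dp":[5, 16, 16],"twist":[0.06, -0.01, 0.02]}
{"dp":[6, 17, 15],"twist":[0.06, -0.01, 0.02]}
{"dp":[6, 18, 14],"twist":[0.06, -0.01, 0.02]}
{"dp":[7, 19, 13],"twist":[0.06, -0.01, 0.02]}
{"dp":[8, 19, 12],"twist":[0.06, -0.01, 0.02]}
--
{"dp":[8, 20, 11],"twist":[0.05, -0.01, 0.03]}
{"dp":[9, 20, 10],"twist":[0.06, -0.01, 0.02]}
{"dp":[9, 21, 8],"twist":[0.05, -0.01, 0.03]}
{"dp":[10, 21, 7],"twist":[0.06, -0.01, 0.02]}
{"dp":[10, 21, 6],"twist":[0.05, -0.01, 0.03]}
end [583.2 265.9 135.8]
from [583.2 265.9 135.8] total twist [ 0.002  0.002 -0.002] tool dp at start [68.5 -0.4  0.2] clock 12.55
--
{"dp":[7, 0, 0],"twist":[0.0, 0.0, -0.0]}
{"dp":[7, 0, 0],"twist":[0.0, 0.0, -0.0]}
{"dp":[7, 0, 0],"twist":[0.0, 0.0, -0.0]}
{"dp":[7, 0, 0],"twist":[0.0, 0.0, -0.0]}
{"dp":[7, 0, 0],"twist":[0.0, 0.0, -0.0]}
--
{"dp":[7, 0, 0],"twist":[0.0, 0.0, -0.0]}
{"dp":[7, 0, 0],"twist":[0.0, 0.0, -0.0]}
{"dp":[7, 0, 0],"twist":[0.0, 0.0, -0.0]}
{"dp":[6, 0, 0],"twist":[0.0, 0.0, -0.0]}
{"dp":[7, 0, 0],"twist":[0.0, 0.0, -0.0]}
end [585.9 289.5  71. ]
```

>>> {"name": "drive_tool", "arguments": {
  "targets": [
    {"dp": [3, 11, 21], "twist": [0.06, -0.01, 0.02]},
    {"dp": [4, 13, 20], "twist": [0.06, -0.01, 0.02]},
    {"dp": [4, 14, 19], "twist": [0.06, -0.01, 0.02]},
    {"dp": [4, 15, 18], "twist": [0.06, -0.01, 0.02]},
    {"dp": [5, 16, 18], "twist": [0.06, -0.01, 0.02]}
  ]
}}

```text
clock: 13.05
tcp_pos: [0.5125, 0.0409, 0.1654]
tool_rot: [-0.28, 1.534, 0.455]
force: [-0.2, 0.5, -2.1]
finger_gap: 0.39
```

>>> {"name": "drive_tool", "arguments": {
  "targets": [
    {"dp": [5, 16, 16], "twist": [0.06, -0.01, 0.02]},
    {"dp": [6, 17, 15], "twist": [0.06, -0.01, 0.02]},
    {"dp": [6, 18, 14], "twist": [0.06, -0.01, 0.02]},
    {"dp": [7, 19, 13], "twist": [0.06, -0.01, 0.02]},
    {"dp": [8, 19, 12], "twist": [0.06, -0.01, 0.02]}
  ]
}}

```text
clock: 13.55
tcp_pos: [0.5474, 0.1527, 0.1494]
tool_rot: [0.041, 1.548, 0.302]
force: [0.9, 0.8, -2.2]
finger_gap: 0.392
```

>>> {"name": "drive_tool", "arguments": {
  "targets": [
    {"dp": [8, 20, 11], "twist": [0.05, -0.01, 0.03]},
    {"dp": [9, 20, 10], "twist": [0.06, -0.01, 0.02]},
    {"dp": [9, 21, 8], "twist": [0.05, -0.01, 0.03]},
    {"dp": [10, 21, 7], "twist": [0.06, -0.01, 0.02]},
    {"dp": [10, 21, 6], "twist": [0.05, -0.01, 0.03]}
  ]
}}

```text
clock: 14.05
tcp_pos: [0.5835, 0.267, 0.1338]
tool_rot: [0.359, 1.53, 0.191]
force: [0.0, -0.7, -1.2]
finger_gap: 0.389
```

>>> {"name": "drive_tool", "arguments": {
  "targets": [
    {"dp": [0, 0, 0], "twist": [0, 0, 0]},
    {"dp": [0, 0, 0], "twist": [0, 0, 0]},
    {"dp": [0, 0, 0], "twist": [0, 0, 0]},
    {"dp": [0, 0, 0], "twist": [0, 0, 0]},
    {"dp": [0, 0, 0], "twist": [0, 0, 0]}
  ]
}}

```text
clock: 14.55
tcp_pos: [0.5835, 0.2654, 0.1332]
tool_rot: [0.357, 1.531, 0.192]
force: [-0.0, -0.8, -1.9]
finger_gap: 0.389
```

```bash
python3 - <<'E'
from h import *
o=ctrl.get_obs(); print((o['tcp_pos']*1000).round(1),o['clock'],o['finger_gap'],o['force'])
M=R.from_rotvec(o['tool_rot']).as_matrix(); print(M.round(3))
im,d=ctrl.camera('wrist'); save('w7',im)
plan(target(rackpt(107,13.5,org=(586.5,293)),-6.2,20),5)
E
```

```text
[583.5 265.4 133.2] 14.55 0.38935202066227254 [-0.03807028 -0.78170962 -1.86121784]
[[ 0.039  0.1    0.994]
 [ 0.342  0.934 -0.107]
 [-0.939  0.344  0.002]]
from [583.5 265.5 133.2] total twist [ 0.002  0.002 -0.002] tool dp at start [66.2  0.9 -0.1] clock 14.6
--
{"dp":[13, 0, 0],"twist":[0.0, 0.0, -0.0]}
{"dp":[13, 0, 0],"twist":[0.0, 0.0, -0.0]}
{"dp":[13, 0, 0],"twist":[0.0, 0.0, -0.0]}
{"dp":[14, 0, 0],"twist":[0.0, 0.0, -0.0]}
{"dp":[13, 1, 0],"twist":[0.0, 0.0, -0.0]}
end [586.2 288.9  71.5]
```

View pics/w7.png

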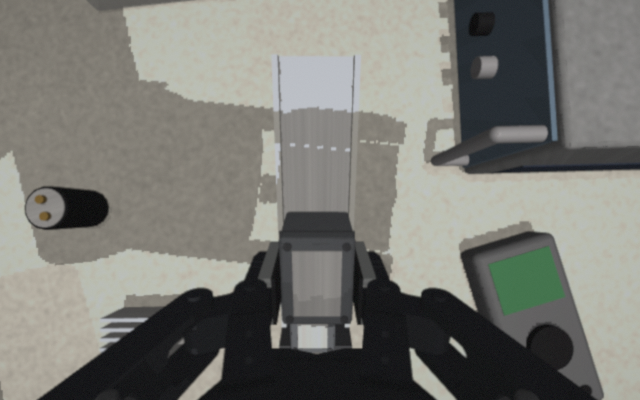

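The held module is centred on the slide (both at column 316), with the long module visible below it. Descending.

>>> {"name": "drive_tool", "arguments": {
  "targets": [
    {"dp": [15, 0, 0], "twist": [0, 0, 0]},
    {"dp": [15, 0, 0], "twist": [0, 0, 0]},
    {"dp": [13, 0, 0], "twist": [0, 0, 0]},
    {"dp": [9, 0, 0], "twist": [0, 0, 0]},
    {"dp": [6, 0, 0], "twist": [0, 0, 0]}
  ]
}}

```text
clock: 15.1
tcp_pos: [0.585, 0.286, 0.0769]
tool_rot: [0.357, 1.533, 0.191]
force: [0.7, 0.7, -1.2]
finger_gap: 0.387
```

>>> {"name": "drive_tool", "arguments": {
  "targets": [
    {"dp": [4, 0, 0], "twist": [0, 0, 0]},
    {"dp": [2, 0, 0], "twist": [0, 0, 0]},
    {"dp": [1, 0, 0], "twist": [0, 0, 0]},
    {"dp": [0, 0, 0], "twist": [0, 0, 0]},
    {"dp": [0, 0, 0], "twist": [0, 0, 0]}
  ]
}}

```text
clock: 15.6
tcp_pos: [0.5862, 0.288, 0.0723]
tool_rot: [0.357, 1.53, 0.192]
force: [0.0, -0.8, -2.2]
finger_gap: 0.385
```

```bash
python3 - <<'E'
from h import *
o=ctrl.get_obs(); print((o['tcp_pos']*1000).round(1),o['clock'],o['finger_gap'],o['force'])
print(rackpt(107,13.5,org=(586.5,293)))
im,d=ctrl.camera('scene'); save('s7',cv2.resize(im[230:340,390:550],None,fx=4,fy=4))
E
```

```text
[586.2 288.   72.3] 15.6 0.38462737919257056 [ 0.04622818 -0.78492212 -2.22936585]
[586.06042518 288.95364501  71.28200572]
```

View pics/s7.png

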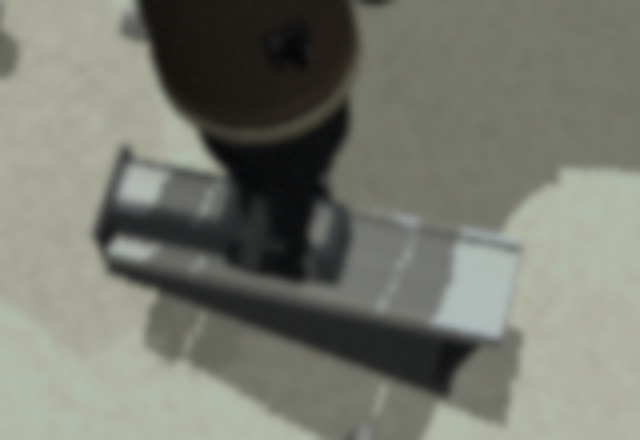

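>>> {"name": "drive_tool", "arguments": {
  "targets": [
    {"dp": [1, 0, 0], "twist": [0, 0, 0]},
    {"dp": [0, 0, 0], "twist": [0, 0, 0]},
    {"dp": [0, 0, 0], "twist": [0, 0, 0]},
    {"dp": [0, 0, 0], "twist": [0, 0, 0]},
    {"dp": [0, 0, 0], "twist": [0, 0, 0]}
  ]
}}

```text
clock: 16.15
tcp_pos: [0.5862, 0.2881, 0.072]
tool_rot: [0.357, 1.53, 0.192]
force: [-4.2, -8.0, 14.9]
finger_gap: 0.391
```

>>> {"name": "drive_tool", "arguments": {
  "targets": [
    {"dp": [0, 0, 0], "twist": [0, 0, 0]},
    {"dp": [0, 0, 0], "twist": [0, 0, 0]},
    {"dp": [0, 0, 0], "twist": [0, 0, 0]},
    {"dp": [0, 0, 0], "twist": [0, 0, 0]},
    {"dp": [0, 0, 0], "twist": [0, 0, 0]}
  ],
  "gripper": 0.62
}}

```text
clock: 16.65
tcp_pos: [0.5859, 0.2884, 0.0709]
tool_rot: [0.357, 1.531, 0.192]
force: [0.5, 0.7, -0.7]
finger_gap: 0.618
```

>>> {"name": "drive_tool", "arguments": {
  "targets": [
    {"dp": [-20, 0, 0], "twist": [0, 0, 0]},
    {"dp": [-25, 0, 0], "twist": [0, 0, 0]},
    {"dp": [-30, 0, 0], "twist": [0, 0, 0]},
    {"dp": [-30, 0, 0], "twist": [0, 0, 0]},
    {"dp": [-15, 0, 0], "twist": [0, 0, 0]}
  ]
}}

```text
clock: 17.15
tcp_pos: [0.5821, 0.2469, 0.1859]
tool_rot: [0.357, 1.528, 0.192]
force: [-0.6, -0.3, 0.4]
finger_gap: 0.623
```

```bash
python3 - <<'E'
from h import *
wlook('w8',(.585,.268),.06,.11,.09,.03)
o=ctrl.get_obs(); im,d=ctrl.camera('scene'); save('s8',cv2.resize(im[230:340,390:550],None,fx=4,fy=4))
# next: heat sink at 418,193, jaw along 85 or -95
q=plan(target([419,193,130],-95),15)
E
```

```text
tcp [582.1 246.9 185.9] clock 17.15 gap 0.623 F [-0.6 -0.3  0.4]
2579 rect [581.7 269.7] [57.2 45. ] 64.5 px [[314. 212.]] zmed 0.0873 circ [584.1 268.3]
from [582.4 247.1 185.5] total twist [ 1.534 -0.269 -0.282] tool dp at start [  26.8  -85.8 -156.9] clock 17.25
--
{"dp":[2, -6, -10],"twist":[0.1, -0.02, -0.02]}
{"dp":[2, -7, -10],"twist":[0.1, -0.02, -0.02]}
{"dp":[2, -8, -9],"twist":[0.1, -0.02, -0.02]}
{"dp":[2, -8, -8],"twist":[0.1, -0.02, -0.02]}
{"dp":[2, -9, -8],"twist":[0.1, -0.02, -0.02]}
--
{"dp":[2, -10, -7],"twist":[0.1, -0.02, -0.02]}
{"dp":[2, -11, -6],"twist":[0.1, -0.02, -0.02]}
{"dp":[2, -11, -5],"twist":[0.1, -0.02, -0.02]}
{"dp":[2, -11, -3],"twist":[0.1, -0.02, -0.02]}
{"dp":[2, -12, -2],"twist":[0.11, -0.01, -0.02]}
--
{"dp":[2, -12, -1],"twist":[0.1, -0.02, -0.02]}
{"dp":[2, -12, 0],"twist":[0.11, -0.01, -0.02]}
{"dp":[3, -11, 1],"twist":[0.1, -0.02, -0.02]}
{"dp":[3, -11, 2],"twist":[0.11, -0.01, -0.02]}
{"dp":[3, -12, 3],"twist":[0.1, -0.02, -0.02]}
end [418.6 193.4 129.5]
```

View pics/w8.png

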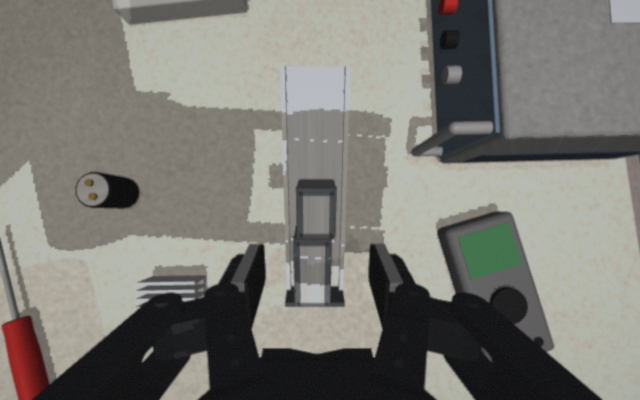

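View pics/s8.png

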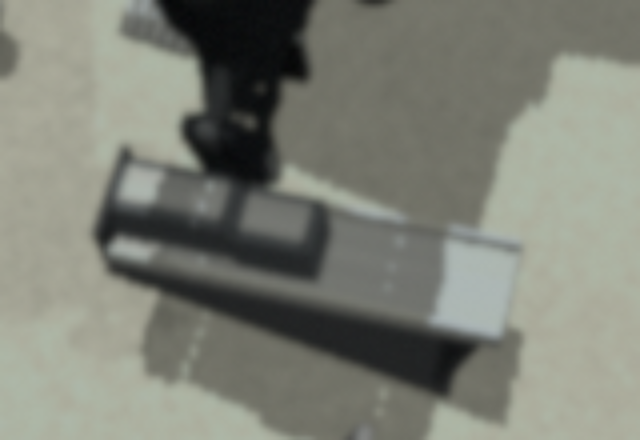

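Both modules are on the rack. The short one at (316,212) touches the long one at (313,265), and the long one touches the stop. Next is the heat sink, with the jaw axis at 85°.

```bash
python3 - <<'E'
from h import *
q=plan(target([419,193,140],85),15)
E
```

```text
from [582.4 247.1 185.5] total twist [-1.572  0.284 -0.27 ] tool dp at start [  17.4  -82.4 -156.9] clock 17.25
--
{"dp":[1, -5, -10],"twist":[-0.1, 0.02, -0.02]}
{"dp":[1, -4, -11],"twist":[-0.11, 0.02, -0.02]}
{"dp":[2, -3, -11],"twist":[-0.1, 0.02, -0.02]}
{"dp":[2, -2, -12],"twist":[-0.11, 0.02, -0.02]}
{"dp":[2, -1, -12],"twist":[-0.1, 0.02, -0.02]}
--
{"dp":[3, 1, -12],"twist":[-0.11, 0.02, -0.02]}
{"dp":[3, 2, -11],"twist":[-0.1, 0.02, -0.02]}
{"dp":[3, 3, -11],"twist":[-0.11, 0.02, -0.02]}
{"dp":[3, 4, -11],"twist":[-0.1, 0.02, -0.02]}
{"dp":[3, 5, -10],"twist":[-0.11, 0.02, -0.02]}
--
{"dp":[3, 7, -9],"twist":[-0.1, 0.01, -0.02]}
{"dp":[3, 7, -9],"twist":[-0.11, 0.02, -0.02]}
{"dp":[3, 9, -8],"twist":[-0.1, 0.01, -0.01]}
{"dp":[4, 9, -7],"twist":[-0.11, 0.02, -0.02]}
{"dp":[3, 10, -5],"twist":[-0.1, 0.01, -0.01]}
end [418.9 193.2 140.3]
```

>>> {"name": "drive_tool", "arguments": {
  "targets": [
    {"dp": [1, -5, -10], "twist": [-0.1, 0.02, -0.02]},
    {"dp": [1, -4, -11], "twist": [-0.11, 0.02, -0.02]},
    {"dp": [2, -3, -11], "twist": [-0.1, 0.02, -0.02]},
    {"dp": [2, -2, -12], "twist": [-0.11, 0.02, -0.02]},
    {"dp": [2, -1, -12], "twist": [-0.1, 0.02, -0.02]}
  ],
  "gripper": 0.85
}}

```text
clock: 17.75
tcp_pos: [0.5258, 0.2295, 0.168]
tool_rot: [-0.148, 1.531, 0.525]
force: [1.5, -1.2, 0.3]
finger_gap: 0.849
```

>>> {"name": "drive_tool", "arguments": {
  "targets": [
    {"dp": [3, 1, -12], "twist": [-0.11, 0.02, -0.02]},
    {"dp": [3, 2, -11], "twist": [-0.1, 0.02, -0.02]},
    {"dp": [3, 3, -11], "twist": [-0.11, 0.02, -0.02]},
    {"dp": [3, 4, -11], "twist": [-0.1, 0.02, -0.02]},
    {"dp": [3, 5, -10], "twist": [-0.11, 0.02, -0.02]}
  ]
}}

```text
clock: 18.25
tcp_pos: [0.4713, 0.2114, 0.1526]
tool_rot: [-0.663, 1.442, 0.844]
force: [-0.3, -0.9, 0.0]
finger_gap: 0.846
```

>>> {"name": "drive_tool", "arguments": {
  "targets": [
    {"dp": [3, 7, -9], "twist": [-0.1, 0.01, -0.02]},
    {"dp": [3, 7, -9], "twist": [-0.11, 0.02, -0.02]},
    {"dp": [3, 9, -8], "twist": [-0.1, 0.01, -0.01]},
    {"dp": [4, 9, -7], "twist": [-0.11, 0.02, -0.02]},
    {"dp": [3, 10, -5], "twist": [-0.1, 0.01, -0.01]}
  ]
}}

```text
clock: 18.75
tcp_pos: [0.4164, 0.1935, 0.1377]
tool_rot: [-1.143, 1.253, 1.154]
force: [0.9, 0.4, 0.2]
finger_gap: 0.854
```

>>> {"name": "drive_tool", "arguments": {
  "targets": [
    {"dp": [0, 0, 0], "twist": [0, 0, 0]},
    {"dp": [0, 0, 0], "twist": [0, 0, 0]},
    {"dp": [0, 0, 0], "twist": [0, 0, 0]},
    {"dp": [0, 0, 0], "twist": [0, 0, 0]},
    {"dp": [0, 0, 0], "twist": [0, 0, 0]}
  ]
}}

```text
clock: 19.25
tcp_pos: [0.4181, 0.1934, 0.139]
tool_rot: [-1.138, 1.254, 1.149]
force: [-0.9, 0.4, 0.2]
finger_gap: 0.851
```

```bash
python3 - <<'E'
from h import *
r=wlook('w9',(.418,.193),.026,.05,.032)
print(R.from_rotvec(ctrl.get_obs()['tool_rot']).as_matrix().round(3))
plan(target([r[0][0],r[0][1],8],85),5)
E
```

```text
tcp [418.1 193.4 139. ] clock 19.25 gap 0.851 F [-0.9  0.4  0.2]
1528 rect [419.5 193.9] [44.  60.4] 84.9 px [[317. 200.]] zmed 0.0321 circ [419.5 193.9]
[[-0.007 -0.996  0.089]
 [ 0.002  0.089  0.996]
 [-1.     0.007  0.002]]
from [418.  193.3 139. ] total twist [-0.002  0.002 -0.007] tool dp at start [131.   -2.3   0.5] clock 19.3
--
{"dp":[26, 0, 0],"twist":[-0.0, 0.0, -0.0]}
{"dp":[26, -1, 0],"twist":[-0.0, 0.0, -0.0]}
{"dp":[26, 0, 0],"twist":[-0.0, 0.0, -0.0]}
{"dp":[26, -1, 0],"twist":[-0.0, 0.0, -0.0]}
{"dp":[27, 0, 0],"twist":[-0.0, 0.0, -0.01]}
end [419.2 193.4   8. ]
```

View pics/w9.png

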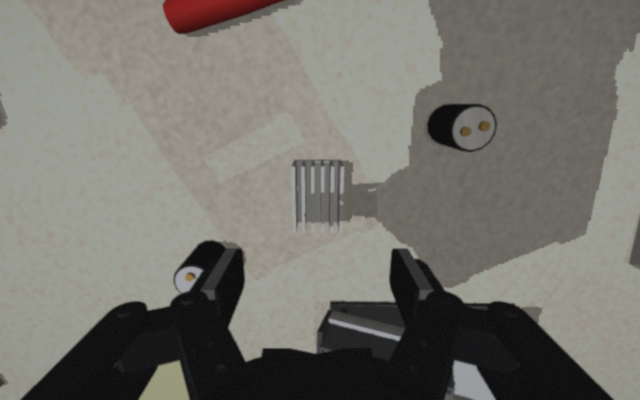

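Heat sink at (317,200), measured at (419.5, 193.9) mm with a 44 × 60 mm outline, fins running lengthwise. Capacitor A, at lower left, is clear of the fingers.

>>> {"name": "drive_tool", "arguments": {
  "targets": [
    {"dp": [40, -1, 0], "twist": [0, 0, -0.01]},
    {"dp": [38, -1, 0], "twist": [0, 0, 0]},
    {"dp": [28, 0, 0], "twist": [0, 0, 0]},
    {"dp": [15, 0, 0], "twist": [0, 0, 0]},
    {"dp": [8, 0, 0], "twist": [0, 0, 0]}
  ]
}}

```text
clock: 19.8
tcp_pos: [0.4192, 0.193, 0.0086]
tool_rot: [-1.144, 1.248, 1.143]
force: [0.2, -0.1, 0.2]
finger_gap: 0.845
```

>>> {"name": "drive_tool", "arguments": {
  "targets": [
    {"dp": [0, 0, 0], "twist": [0, 0, 0]},
    {"dp": [0, 0, 0], "twist": [0, 0, 0]},
    {"dp": [0, 0, 0], "twist": [0, 0, 0]},
    {"dp": [0, 0, 0], "twist": [0, 0, 0]},
    {"dp": [0, 0, 0], "twist": [0, 0, 0]}
  ],
  "gripper": 0,
  "force": 40
}}

```text
clock: 20.3
tcp_pos: [0.4203, 0.1936, 0.0107]
tool_rot: [-1.144, 1.245, 1.141]
force: [0.0, -0.1, 11.0]
finger_gap: 0.505
```

>>> {"name": "drive_tool", "arguments": {
  "targets": [
    {"dp": [-10, 0, 0], "twist": [0, 0, 0]},
    {"dp": [-25, 0, 0], "twist": [0, 0, 0]},
    {"dp": [-35, 0, 0], "twist": [0, 0, 0]},
    {"dp": [-35, 0, 0], "twist": [0, 0, 0]},
    {"dp": [-20, 0, 0], "twist": [0, 0, 0]}
  ]
}}

```text
clock: 20.8
tcp_pos: [0.4198, 0.1935, 0.1381]
tool_rot: [-1.145, 1.244, 1.141]
force: [0.6, 0.6, -1.1]
finger_gap: 0.507
```

```bash
python3 - <<'E'
from h import *
o=ctrl.get_obs(); print(o['finger_gap'],o['force'],(o['tcp_pos']*1000).round(1))
q=plan(target([634.5,9,110],91.6),15)
E
```

```text
0.5074687437080454 [ 0.59213848  0.56112422 -1.13315821] [419.8 193.5 138.1]
from [419.8 193.5 138.1] total twist [-0.116  0.002  0.006] tool dp at start [  29.  -230.  -164.9] clock 20.8
--
{"dp":[2, -15, -11],"twist":[-0.01, 0.0, 0.0]}
{"dp":[2, -15, -11],"twist":[-0.01, 0.0, 0.0]}
{"dp":[2, -15, -11],"twist":[-0.01, 0.0, 0.0]}
{"dp":[2, -15, -11],"twist":[-0.01, 0.0, 0.0]}
{"dp":[2, -15, -12],"twist":[-0.01, 0.0, 0.0]}
--
{"dp":[2, -15, -12],"twist":[-0.01, 0.0, 0.0]}
{"dp":[2, -15, -12],"twist":[-0.01, 0.0, 0.0]}
{"dp":[2, -15, -12],"twist":[-0.01, 0.0, 0.0]}
{"dp":[2, -14, -12],"twist":[-0.01, 0.0, 0.0]}
{"dp":[2, -14, -12],"twist":[-0.0, 0.0, 0.0]}
--
{"dp":[2, -14, -12],"twist":[-0.01, 0.0, 0.0]}
{"dp":[2, -14, -13],"twist":[-0.0, 0.0, 0.0]}
{"dp":[2, -14, -13],"twist":[-0.01, 0.0, 0.0]}
{"dp":[1, -14, -13],"twist":[-0.0, 0.0, 0.0]}
{"dp":[2, -15, -12],"twist":[-0.01, 0.0, 0.01]}
end [634.7   9.1 110. ]
```

Gap 0.507 is about 43 mm, so it's held. Carrying it to the plain tray.

>>> {"name": "drive_tool", "arguments": {
  "targets": [
    {"dp": [2, -15, -11], "twist": [-0.01, 0, 0]},
    {"dp": [2, -15, -11], "twist": [-0.01, 0, 0]},
    {"dp": [2, -15, -11], "twist": [-0.01, 0, 0]},
    {"dp": [2, -15, -11], "twist": [-0.01, 0, 0]},
    {"dp": [2, -15, -12], "twist": [-0.01, 0, 0]}
  ]
}}

```text
clock: 21.3
tcp_pos: [0.4907, 0.1317, 0.1259]
tool_rot: [-1.182, 1.223, 1.179]
force: [0.5, -0.2, -1.1]
finger_gap: 0.508
```

>>> {"name": "drive_tool", "arguments": {
  "targets": [
    {"dp": [2, -15, -12], "twist": [-0.01, 0, 0]},
    {"dp": [2, -15, -12], "twist": [-0.01, 0, 0]},
    {"dp": [2, -15, -12], "twist": [-0.01, 0, 0]},
    {"dp": [2, -14, -12], "twist": [-0.01, 0, 0]},
    {"dp": [2, -14, -12], "twist": [0, 0, 0]}
  ]
}}

```text
clock: 21.8
tcp_pos: [0.5627, 0.0702, 0.116]
tool_rot: [-1.211, 1.205, 1.208]
force: [0.3, -0.2, -0.6]
finger_gap: 0.503
```

>>> {"name": "drive_tool", "arguments": {
  "targets": [
    {"dp": [2, -14, -12], "twist": [-0.01, 0, 0]},
    {"dp": [2, -14, -13], "twist": [0, 0, 0]},
    {"dp": [2, -14, -13], "twist": [-0.01, 0, 0]},
    {"dp": [1, -14, -13], "twist": [0, 0, 0]},
    {"dp": [2, -15, -12], "twist": [-0.01, 0, 0]}
  ]
}}

```text
clock: 22.3
tcp_pos: [0.6348, 0.0078, 0.1067]
tool_rot: [-1.233, 1.191, 1.23]
force: [0.4, 1.2, -0.9]
finger_gap: 0.507
```

>>> {"name": "drive_tool", "arguments": {
  "targets": [
    {"dp": [0, 0, 0], "twist": [0, 0, 0]},
    {"dp": [0, 0, 0], "twist": [0, 0, 0]},
    {"dp": [0, 0, 0], "twist": [0, 0, 0]},
    {"dp": [0, 0, 0], "twist": [0, 0, 0]},
    {"dp": [0, 0, 0], "twist": [0, 0, 0]}
  ]
}}

```text
clock: 22.8
tcp_pos: [0.6338, 0.0092, 0.1066]
tool_rot: [-1.233, 1.191, 1.231]
force: [-0.6, 0.3, -0.9]
finger_gap: 0.509
```

```bash
python3 - <<'E'
from h import *
o=ctrl.get_obs(); print(o['finger_gap'],o['force'],(o['tcp_pos']*1000).round(1)); print(R.from_rotvec(o['tool_rot']).as_matrix().round(3))
im,d=ctrl.camera('wrist'); save('w10',im)
cal=calib('wrist',o)
a=np.radians(1.6); X=np.array([np.cos(a),np.sin(a)]); Y=np.array([-X[1],X[0]])
for x in(-41,41):
  for y in (-71,71): print(x,y,proj(cal,np.r_[np.array([634,9.5])+x*X+y*Y,14]/1000).round(0))
plan(target([634.5,9,15],91.6),5)
E
```

```text
0.508545734563029 [-0.55530578  0.25160376 -0.89720865] [633.8   9.2 106.6]
[[ 0.003 -0.999 -0.032]
 [ 0.001 -0.032  0.999]
 [-1.    -0.003  0.001]]
-41 -71 [[225. 152.]]
-41 71 [[408. 153.]]
41 -71 [[233. 248.]]
41 71 [[399. 248.]]
from [633.9   9.2 106.6] total twist [0.004 0.001 0.003] tool dp at start [91.6 -0.3 -0.3] clock 22.85
--
{"dp":[18, 0, 0],"twist":[0.0, 0.0, 0.0]}
{"dp":[18, 0, 0],"twist":[0.0, 0.0, 0.0]}
{"dp":[19, 0, 0],"twist":[0.0, 0.0, 0.0]}
{"dp":[18, 0, 0],"twist":[0.0, 0.0, 0.0]}
{"dp":[19, 0, 0],"twist":[0.0, 0.0, 0.0]}
end [634.2   9.3  14.6]
```

View pics/w10.png

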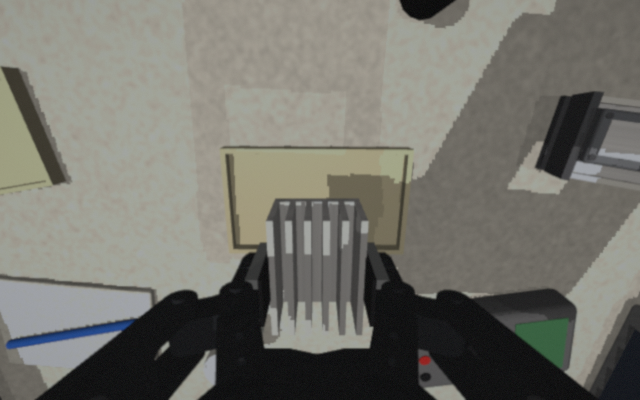

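The tray's inner edges appear at columns 228 to 406 near row 154, where I predicted them. Lowering.

>>> {"name": "drive_tool", "arguments": {
  "targets": [
    {"dp": [25, 0, 0], "twist": [0, 0, 0]},
    {"dp": [25, 0, 0], "twist": [0, 0, 0]},
    {"dp": [20, 0, 0], "twist": [0, 0, 0]},
    {"dp": [12, 0, 0], "twist": [0, 0, 0]},
    {"dp": [6, 0, 0], "twist": [0, 0, 0]}
  ]
}}

```text
clock: 23.35
tcp_pos: [0.6338, 0.0091, 0.0175]
tool_rot: [-1.232, 1.192, 1.231]
force: [0.8, -0.3, -1.0]
finger_gap: 0.502
```

>>> {"name": "drive_tool", "arguments": {
  "targets": [
    {"dp": [2, 0, 0], "twist": [0, 0, 0]},
    {"dp": [1, 0, 0], "twist": [0, 0, 0]},
    {"dp": [0, 0, 0], "twist": [0, 0, 0]},
    {"dp": [0, 0, 0], "twist": [0, 0, 0]},
    {"dp": [0, 0, 0], "twist": [0, 0, 0]}
  ]
}}

```text
clock: 23.85
tcp_pos: [0.6347, 0.0089, 0.016]
tool_rot: [-1.233, 1.19, 1.23]
force: [-1.0, -0.3, -1.1]
finger_gap: 0.501
```

>>> {"name": "drive_tool", "arguments": {
  "targets": [
    {"dp": [1, 0, 0], "twist": [0, 0, 0]},
    {"dp": [0, 0, 0], "twist": [0, 0, 0]},
    {"dp": [0, 0, 0], "twist": [0, 0, 0]},
    {"dp": [0, 0, 0], "twist": [0, 0, 0]},
    {"dp": [0, 0, 0], "twist": [0, 0, 0]}
  ]
}}

```text
clock: 24.35
tcp_pos: [0.6346, 0.0089, 0.0148]
tool_rot: [-1.233, 1.191, 1.23]
force: [-0.4, -0.9, 6.0]
finger_gap: 0.504
```

>>> {"name": "drive_tool", "arguments": {
  "targets": [
    {"dp": [0, 0, 0], "twist": [0, 0, 0]},
    {"dp": [0, 0, 0], "twist": [0, 0, 0]},
    {"dp": [0, 0, 0], "twist": [0, 0, 0]},
    {"dp": [0, 0, 0], "twist": [0, 0, 0]},
    {"dp": [0, 0, 0], "twist": [0, 0, 0]}
  ],
  "gripper": 0.75
}}

```text
clock: 24.85
tcp_pos: [0.6343, 0.0089, 0.0144]
tool_rot: [-1.233, 1.191, 1.231]
force: [0.5, 0.3, 0.1]
finger_gap: 0.751
```

>>> {"name": "drive_tool", "arguments": {
  "targets": [
    {"dp": [-20, 0, 0], "twist": [0, 0, 0]},
    {"dp": [-30, 0, 0], "twist": [0, 0, 0]},
    {"dp": [-40, 0, 0], "twist": [0, 0, 0]},
    {"dp": [-35, 0, 0], "twist": [0, 0, 0]},
    {"dp": [-10, 0, 0], "twist": [0, 0, 0]}
  ]
}}

```text
clock: 25.35
tcp_pos: [0.6358, 0.0088, 0.1534]
tool_rot: [-1.236, 1.187, 1.226]
force: [0.2, -0.6, 0.3]
finger_gap: 0.75
```

```bash
python3 - <<'E'
from h import *
r=wlook('w11',(.635,.009),.03,.05,.036,.06)
# capA at 477.5,80: jaw so that clear; keep psi=90ish
plan(target([478,80.5,150],101.9-30),10)
E
```

```text
tcp [635.8   8.8 153.4] clock 25.35 gap 0.75 F [ 0.2 -0.6  0.3]
1394 rect [633.7   9. ] [60.2 44. ] 1.8 px [[317. 191.]] zmed 0.0361 circ [633.9   8.9]
from [635.7   8.8 153.2] total twist [0.347 0.002 0.008] tool dp at start [  2.  155.4  76.7] clock 25.4
--
{"dp":[0, 16, 8],"twist":[0.03, 0.0, 0.0]}
{"dp":[0, 16, 7],"twist":[0.04, 0.0, 0.0]}
{"dp":[0, 16, 7],"twist":[0.03, 0.0, 0.0]}
{"dp":[0, 16, 6],"twist":[0.04, 0.0, 0.0]}
{"dp":[0, 16, 5],"twist":[0.03, 0.0, 0.0]}
--
{"dp":[0, 17, 5],"twist":[0.04, 0.0, 0.0]}
{"dp":[0, 17, 4],"twist":[0.03, 0.0, 0.0]}
{"dp":[1, 17, 4],"twist":[0.04, 0.0, 0.0]}
{"dp":[0, 17, 3],"twist":[0.03, 0.0, 0.0]}
{"dp":[1, 17, 3],"twist":[0.04, 0.0, 0.01]}
end [477.6  81.  150. ]
```

View pics/w11.png

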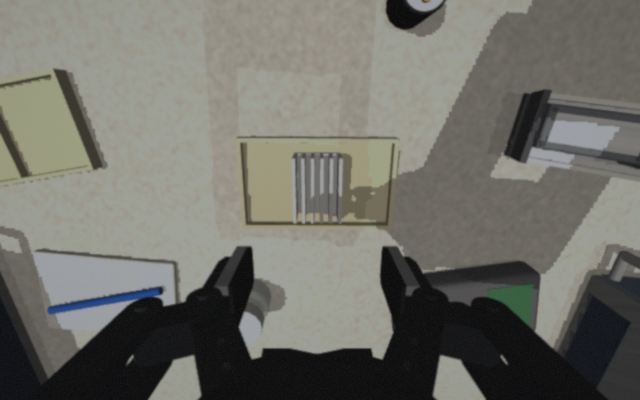

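The heat sink sits flat in the plain tray at (317,191). Its top reads 36.1 mm (4 + 32 mm expected), centred at (633.7, 9.0) mm. Next is capacitor A, with the jaws turned to 12° so no turn is needed during the carry.

```bash
python3 - <<'E'
from h import *
plan(target([477.5,80.3,150],11.9),15)
E
```

```text
from [635.7   8.8 153.2] total twist [1.395 0.006 0.006] tool dp at start [  2.  155.9  76.5] clock 25.4
--
{"dp":[0, 10, 5],"twist":[0.09, 0.0, 0.0]}
{"dp":[0, 11, 4],"twist":[0.09, 0.0, 0.0]}
{"dp":[0, 11, 3],"twist":[0.09, 0.0, 0.0]}
{"dp":[0, 11, 2],"twist":[0.09, 0.0, 0.0]}
{"dp":[0, 12, 1],"twist":[0.09, 0.0, 0.0]}
--
{"dp":[0, 12, 0],"twist":[0.09, 0.0, 0.0]}
{"dp":[0, 12, -1],"twist":[0.09, 0.0, 0.0]}
{"dp":[0, 11, -2],"twist":[0.1, 0.0, 0.0]}
{"dp":[0, 11, -3],"twist":[0.09, 0.0, 0.0]}
{"dp":[0, 11, -4],"twist":[0.1, 0.0, 0.0]}
--
{"dp":[0, 10, -5],"twist":[0.09, 0.0, 0.0]}
{"dp":[0, 10, -6],"twist":[0.1, 0.0, 0.0]}
{"dp":[1, 9, -7],"twist":[0.09, 0.0, 0.0]}
{"dp":[0, 9, -8],"twist":[0.1, 0.0, 0.0]}
{"dp":[1, 8, -9],"twist":[0.09, 0.01, 0.0]}
end [477.   80.5 150. ]
```

>>> {"name": "drive_tool", "arguments": {
  "targets": [
    {"dp": [0, 10, 5], "twist": [0.09, 0, 0]},
    {"dp": [0, 11, 4], "twist": [0.09, 0, 0]},
    {"dp": [0, 11, 3], "twist": [0.09, 0, 0]},
    {"dp": [0, 11, 2], "twist": [0.09, 0, 0]},
    {"dp": [0, 12, 1], "twist": [0.09, 0, 0]}
  ]
}}

```text
clock: 25.9
tcp_pos: [0.5803, 0.0322, 0.148]
tool_rot: [-0.892, 1.378, 0.893]
force: [-0.6, 0.9, 0.1]
finger_gap: 0.753
```

>>> {"name": "drive_tool", "arguments": {
  "targets": [
    {"dp": [0, 12, 0], "twist": [0.09, 0, 0]},
    {"dp": [0, 12, -1], "twist": [0.09, 0, 0]},
    {"dp": [0, 11, -2], "twist": [0.1, 0, 0]},
    {"dp": [0, 11, -3], "twist": [0.09, 0, 0]},
    {"dp": [0, 11, -4], "twist": [0.1, 0, 0]}
  ]
}}

```text
clock: 26.4
tcp_pos: [0.5271, 0.0563, 0.148]
tool_rot: [-0.531, 1.503, 0.531]
force: [0.6, 0.2, 0.8]
finger_gap: 0.746
```

>>> {"name": "drive_tool", "arguments": {
  "targets": [
    {"dp": [0, 10, -5], "twist": [0.09, 0, 0]},
    {"dp": [0, 10, -6], "twist": [0.1, 0, 0]},
    {"dp": [1, 9, -7], "twist": [0.09, 0, 0]},
    {"dp": [0, 9, -8], "twist": [0.1, 0, 0]},
    {"dp": [1, 8, -9], "twist": [0.09, 0, 0]}
  ]
}}

```text
clock: 26.9
tcp_pos: [0.4741, 0.0806, 0.146]
tool_rot: [-0.163, 1.563, 0.164]
force: [-1.1, 1.0, 0.9]
finger_gap: 0.749
```

>>> {"name": "drive_tool", "arguments": {
  "targets": [
    {"dp": [0, 0, 0], "twist": [0, 0, 0]},
    {"dp": [0, 0, 0], "twist": [0, 0, 0]},
    {"dp": [0, 0, 0], "twist": [0, 0, 0]},
    {"dp": [0, 0, 0], "twist": [0, 0, 0]},
    {"dp": [0, 0, 0], "twist": [0, 0, 0]}
  ]
}}

```text
clock: 27.4
tcp_pos: [0.4755, 0.0803, 0.1469]
tool_rot: [-0.166, 1.561, 0.168]
force: [-0.2, 0.6, -0.6]
finger_gap: 0.75
```

```bash
python3 - <<'E'
from h import *
r=wlook('w12',(.477,.080),.045,.052,.05,.04)
plan(target([r[0][0],r[0][1],22],11.9),5)
E
```

```text
tcp [475.5  80.3 146.9] clock 27.4 gap 0.75 F [-0.2  0.6 -0.6]
1239 rect [478.1  80.7] [34.7 35.8] 13.6 px [[321. 200.]] zmed 0.0507 circ [478.7  80.8]
from [475.5  80.4 147. ] total twist [ 0.005  0.003 -0.   ] tool dp at start [125.   -0.3   2.3] clock 27.45
--
{"dp":[25, 0, 0],"twist":[0.0, 0.0, -0.0]}
{"dp":[25, 0, 1],"twist":[0.0, 0.0, -0.0]}
{"dp":[25, 0, 0],"twist":[0.0, 0.0, -0.0]}
{"dp":[25, 0, 1],"twist":[0.0, 0.0, -0.0]}
{"dp":[25, 0, 0],"twist":[0.0, 0.0, -0.0]}
end [477.8  80.9  22. ]
```

View pics/w12.png

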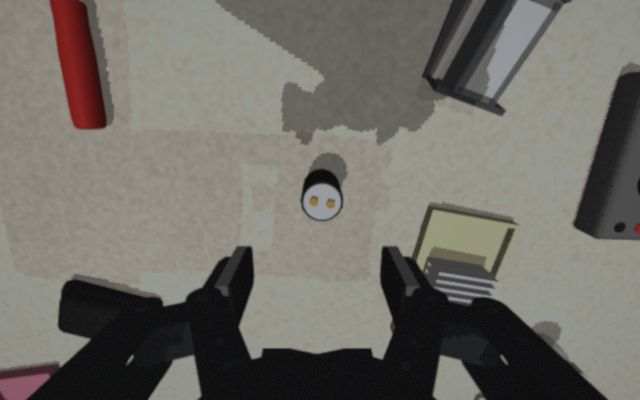

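Capacitor A is at (321,200), measured at (478.3, 80.7) mm. I'll grip it at TCP z about 20 mm so the tips clear the tray walls on placing.

>>> {"name": "drive_tool", "arguments": {
  "targets": [
    {"dp": [38, 0, 2], "twist": [0, 0, 0]},
    {"dp": [36, 0, 1], "twist": [0, 0, 0]},
    {"dp": [28, 0, 0], "twist": [0, 0, 0]},
    {"dp": [16, 0, 0], "twist": [0, 0, 0]},
    {"dp": [8, 0, 0], "twist": [0, 0, 0]}
  ]
}}

```text
clock: 27.95
tcp_pos: [0.4779, 0.0811, 0.0196]
tool_rot: [-0.166, 1.563, 0.167]
force: [0.0, -0.7, -0.0]
finger_gap: 0.746
```

>>> {"name": "drive_tool", "arguments": {
  "targets": [
    {"dp": [0, 0, 0], "twist": [0, 0, 0]},
    {"dp": [0, 0, 0], "twist": [0, 0, 0]},
    {"dp": [0, 0, 0], "twist": [0, 0, 0]},
    {"dp": [0, 0, 0], "twist": [0, 0, 0]},
    {"dp": [0, 0, 0], "twist": [0, 0, 0]}
  ],
  "gripper": 0,
  "force": 40
}}

```text
clock: 28.45
tcp_pos: [0.4791, 0.0813, 0.0218]
tool_rot: [-0.166, 1.56, 0.167]
force: [0.6, -0.2, 8.0]
finger_gap: 0.411
```

>>> {"name": "drive_tool", "arguments": {
  "targets": [
    {"dp": [-8, 0, 0], "twist": [0, 0, 0]},
    {"dp": [-25, 0, 0], "twist": [0, 0, 0]},
    {"dp": [-35, 0, 0], "twist": [0, 0, 0]},
    {"dp": [-35, 0, 0], "twist": [0, 0, 0]},
    {"dp": [-20, 0, 0], "twist": [0, 0, 0]}
  ]
}}

```text
clock: 28.95
tcp_pos: [0.4788, 0.0812, 0.1471]
tool_rot: [-0.166, 1.558, 0.167]
force: [0.2, 0.1, -1.1]
finger_gap: 0.407
```

```bash
python3 - <<'E'
from h import *
o=ctrl.get_obs(); print(o['finger_gap'],o['force'],(o['tcp_pos']*1000).round(1))
im,d=ctrl.camera('wrist'); save('w13',im)
a=np.radians(101.9); b=np.array([596.5,-284])-36.5*np.array([np.cos(a),np.sin(a)]); print(b)
q=plan(target([*b,130],11.9),15)
E
```

```text
0.4067462034970297 [ 0.21293611  0.12299337 -1.07923649] [478.8  81.2 147.1]
[ 604.02645277 -319.71557796]
from [479.9  81.4 149. ] total twist [0.005 0.009 0.   ] tool dp at start [  19.4 -418.2   36.6] clock 29.0
--
{"dp":[1, -28, 2],"twist":[0.0, 0.0, 0.0]}
{"dp":[1, -28, 2],"twist":[0.0, 0.0, 0.0]}
{"dp":[1, -28, 3],"twist":[0.0, 0.0, 0.0]}
{"dp":[1, -28, 2],"twist":[0.0, 0.0, 0.0]}
{"dp":[1, -28, 3],"twist":[0.0, 0.0, 0.0]}
--
{"dp":[1, -28, 2],"twist":[0.0, 0.0, 0.0]}
{"dp":[1, -28, 3],"twist":[0.0, 0.0, 0.0]}
{"dp":[2, -28, 2],"twist":[0.0, 0.0, 0.0]}
{"dp":[1, -28, 3],"twist":[0.0, 0.0, 0.0]}
{"dp":[2, -28, 2],"twist":[0.0, 0.0, 0.0]}
--
{"dp":[1, -28, 3],"twist":[0.0, 0.0, 0.0]}
{"dp":[2, -28, 2],"twist":[0.0, 0.0, 0.0]}
{"dp":[1, -27, 3],"twist":[0.0, 0.0, 0.0]}
{"dp":[2, -28, 2],"twist":[0.0, 0.0, 0.0]}
{"dp":[1, -27, 3],"twist":[0.0, 0.01, 0.0]}
end [ 604.3 -319.4  130.4]
```

View pics/w13.png

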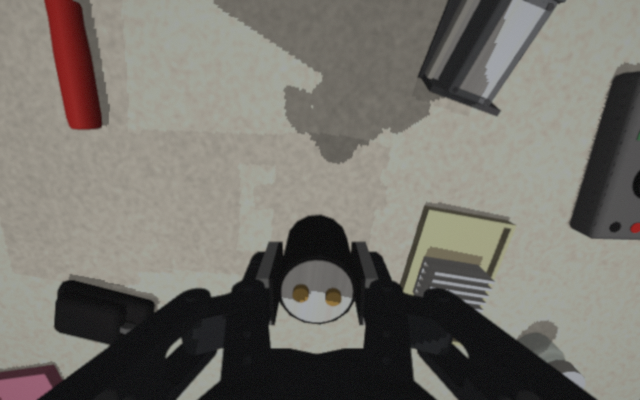

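It's held upright, gap 0.41 or about 35 mm. Carrying it to the far (−y) bay.

>>> {"name": "drive_tool", "arguments": {
  "targets": [
    {"dp": [1, -28, 2], "twist": [0, 0, 0]},
    {"dp": [1, -28, 2], "twist": [0, 0, 0]},
    {"dp": [1, -28, 3], "twist": [0, 0, 0]},
    {"dp": [1, -28, 2], "twist": [0, 0, 0]},
    {"dp": [1, -28, 3], "twist": [0, 0, 0]}
  ]
}}

```text
clock: 29.5
tcp_pos: [0.5193, -0.0543, 0.1392]
tool_rot: [-0.166, 1.561, 0.167]
force: [1.0, 0.3, -0.1]
finger_gap: 0.408
```

>>> {"name": "drive_tool", "arguments": {
  "targets": [
    {"dp": [1, -28, 2], "twist": [0, 0, 0]},
    {"dp": [1, -28, 3], "twist": [0, 0, 0]},
    {"dp": [2, -28, 2], "twist": [0, 0, 0]},
    {"dp": [1, -28, 3], "twist": [0, 0, 0]},
    {"dp": [2, -28, 2], "twist": [0, 0, 0]}
  ]
}}

```text
clock: 30.0
tcp_pos: [0.5607, -0.1886, 0.1322]
tool_rot: [-0.166, 1.561, 0.167]
force: [1.3, -0.1, -0.1]
finger_gap: 0.41
```

>>> {"name": "drive_tool", "arguments": {
  "targets": [
    {"dp": [1, -28, 3], "twist": [0, 0, 0]},
    {"dp": [2, -28, 2], "twist": [0, 0, 0]},
    {"dp": [1, -27, 3], "twist": [0, 0, 0]},
    {"dp": [2, -28, 2], "twist": [0, 0, 0]},
    {"dp": [1, -27, 3], "twist": [0, 0, 0]}
  ]
}}

```text
clock: 30.5
tcp_pos: [0.6023, -0.3207, 0.1249]
tool_rot: [-0.166, 1.561, 0.167]
force: [-0.1, 0.3, -0.9]
finger_gap: 0.411
```

>>> {"name": "drive_tool", "arguments": {
  "targets": [
    {"dp": [0, 0, 0], "twist": [0, 0, 0]},
    {"dp": [0, 0, 0], "twist": [0, 0, 0]},
    {"dp": [0, 0, 0], "twist": [0, 0, 0]},
    {"dp": [0, 0, 0], "twist": [0, 0, 0]},
    {"dp": [0, 0, 0], "twist": [0, 0, 0]}
  ]
}}

```text
clock: 31.0
tcp_pos: [0.6024, -0.319, 0.1252]
tool_rot: [-0.166, 1.561, 0.168]
force: [0.1, -0.3, -1.3]
finger_gap: 0.411
```

```bash
python3 - <<'E'
from h import *
o=ctrl.get_obs(); print(o['finger_gap'],o['force'],(o['tcp_pos']*1000).round(1),o['clock']); print(R.from_rotvec(o['tool_rot']).as_matrix().round(3))
im,d=ctrl.camera('wrist'); save('w14',im)
cal=calib('wrist',o); a=np.radians(11.9); X=np.array([np.cos(a),np.sin(a)]); Y=np.array([-X[1],X[0]])
for x in(-41,41):
  for y in (-71,-2,2,71): print(x,y,proj(cal,np.r_[np.array([596.5,-284])+x*X+y*Y,14]/1000).round(0))
plan(target([604,-320,26],11.9),5)
E
```

```text
0.41129208237499076 [ 0.12672465 -0.31569977 -1.28942458] [ 602.4 -319.   125.2] 31.0
[[ 0.003 -0.211  0.977]
 [ 0.001  0.977  0.211]
 [-1.     0.001  0.003]]
-41 -71 [[274. 232.]]
-41 -2 [[271. 156.]]
-41 2 [[271. 152.]]
-41 71 [[267.  62.]]
41 -71 [[364. 233.]]
41 -2 [[369. 157.]]
41 2 [[369. 152.]]
41 71 [[374.  63.]]
from [ 602.5 -319.1  125.2] total twist [ 0.005  0.003 -0.   ] tool dp at start [99.2 -1.3  1. ] clock 31.05
--
{"dp":[20, 0, 0],"twist":[0.0, 0.0, -0.0]}
{"dp":[20, 0, 0],"twist":[0.0, 0.0, -0.0]}
{"dp":[20, 0, 0],"twist":[0.0, 0.0, -0.0]}
{"dp":[20, -1, 0],"twist":[0.0, 0.0, -0.0]}
{"dp":[19, 0, 1],"twist":[0.01, 0.0, -0.0]}
end [ 604.  -319.7   26.2]
```

View pics/w14.png

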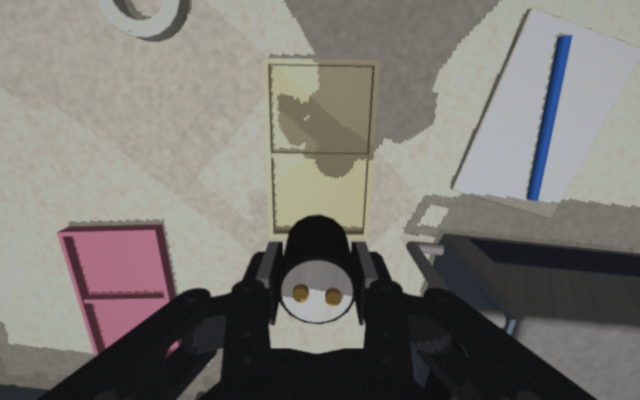

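```bash
python3 - <<'E'
from h import *
z=np.load('top0.npz');P=cloud(calib('top'),z['d'])
m=(P[...,0]>.62)&(P[...,0]<.72)&(P[...,1]>-.42)&(P[...,1]<-.22)&(P[...,2]>.02)
Q=P[m]; print(len(Q)); 
for y0 in np.arange(-.42,-.22,.02):
    s=Q[(Q[:,1]>=y0)&(Q[:,1]<y0+.02)]
    if len(s): i=s[:,0].argmin(); print(round(y0,2),len(s),s[i].round(3),s[:,2].max().round(3))
E
```

```text
218
-0.36 170 [ 0.686 -0.345  0.106] 0.122
-0.34 48 [ 0.688 -0.34   0.107] 0.123
```

The nearest obstacle, an instrument handle at x = 0.686, clears the gripper body by at least 25 mm. Lowering the capacitor.

>>> {"name": "drive_tool", "arguments": {
  "targets": [
    {"dp": [30, -1, 1], "twist": [0, 0, 0]},
    {"dp": [28, 0, 0], "twist": [0, 0, 0]},
    {"dp": [20, 0, 0], "twist": [0, 0, 0]},
    {"dp": [12, 0, 0], "twist": [0, 0, 0]},
    {"dp": [6, 0, 0], "twist": [0, 0, 0]}
  ]
}}

```text
clock: 31.55
tcp_pos: [0.6036, -0.3199, 0.028]
tool_rot: [-0.166, 1.562, 0.168]
force: [0.6, 0.1, -1.1]
finger_gap: 0.409
```

>>> {"name": "drive_tool", "arguments": {
  "targets": [
    {"dp": [2, 0, 0], "twist": [0, 0, 0]},
    {"dp": [1, 0, 0], "twist": [0, 0, 0]},
    {"dp": [0, 0, 0], "twist": [0, 0, 0]},
    {"dp": [0, 0, 0], "twist": [0, 0, 0]},
    {"dp": [0, 0, 0], "twist": [0, 0, 0]}
  ]
}}

```text
clock: 32.05
tcp_pos: [0.6042, -0.3205, 0.0266]
tool_rot: [-0.166, 1.56, 0.167]
force: [0.6, 0.5, -0.7]
finger_gap: 0.411
```

>>> {"name": "drive_tool", "arguments": {
  "targets": [
    {"dp": [1, 0, 0], "twist": [0, 0, 0]},
    {"dp": [0, 0, 0], "twist": [0, 0, 0]},
    {"dp": [0, 0, 0], "twist": [0, 0, 0]},
    {"dp": [0, 0, 0], "twist": [0, 0, 0]},
    {"dp": [0, 0, 0], "twist": [0, 0, 0]}
  ]
}}

```text
clock: 32.55
tcp_pos: [0.6043, -0.3205, 0.0258]
tool_rot: [-0.166, 1.56, 0.167]
force: [-1.5, 1.0, 8.0]
finger_gap: 0.407
```

>>> {"name": "drive_tool", "arguments": {
  "targets": [
    {"dp": [0, 0, 0], "twist": [0, 0, 0]},
    {"dp": [0, 0, 0], "twist": [0, 0, 0]},
    {"dp": [0, 0, 0], "twist": [0, 0, 0]},
    {"dp": [0, 0, 0], "twist": [0, 0, 0]},
    {"dp": [0, 0, 0], "twist": [0, 0, 0]}
  ],
  "gripper": 0.65
}}

```text
clock: 33.05
tcp_pos: [0.6039, -0.3203, 0.0249]
tool_rot: [-0.166, 1.561, 0.167]
force: [-0.8, 0.2, -0.0]
finger_gap: 0.652
```

>>> {"name": "drive_tool", "arguments": {
  "targets": [
    {"dp": [-20, 0, 0], "twist": [0, 0, 0]},
    {"dp": [-30, 0, 0], "twist": [0, 0, 0]},
    {"dp": [-40, 0, 0], "twist": [0, 0, 0]},
    {"dp": [-40, 0, 0], "twist": [0, 0, 0]},
    {"dp": [-20, 0, 0], "twist": [0, 0, 0]}
  ]
}}

```text
clock: 33.55
tcp_pos: [0.6046, -0.3212, 0.1787]
tool_rot: [-0.168, 1.558, 0.165]
force: [-0.7, 0.4, -0.0]
finger_gap: 0.648
```

```bash
python3 - <<'E'
from h import *
wlook('w15',(.604,-.320),.049,.056,.054,.04)
q=plan(target([500,0,180],11.9),15)
q=plan(target([368.5,313.8,150],11.9),15,start=q)
E
```

```text
tcp [ 604.6 -321.2  178.7] clock 33.55 gap 0.648 F [-0.7  0.4 -0. ]
1011 rect [ 602.6 -321.3] [34.8 35.2] 12.1 px [[315. 190.]] zmed 0.0547 circ [ 602.9 -321.3]
from [ 605.5 -321.7  181. ] total twist [0.005 0.008 0.004] tool dp at start [ -0.7 336.7 -35.4] clock 33.6
--
{"dp":[0, 22, -2],"twist":[0.0, 0.0, 0.0]}
{"dp":[0, 22, -2],"twist":[0.0, 0.0, 0.0]}
{"dp":[0, 23, -2],"twist":[0.0, 0.0, 0.0]}
{"dp":[0, 22, -2],"twist":[0.0, 0.0, 0.0]}
{"dp":[0, 23, -2],"twist":[0.0, 0.0, 0.0]}
--
{"dp":[0, 22, -3],"twist":[0.0, 0.0, 0.0]}
{"dp":[0, 23, -2],"twist":[0.0, 0.0, 0.0]}
{"dp":[0, 22, -3],"twist":[0.0, 0.0, 0.0]}
{"dp":[0, 23, -2],"twist":[0.0, 0.0, 0.0]}
{"dp":[0, 22, -3],"twist":[0.0, 0.0, 0.0]}
--
{"dp":[0, 23, -2],"twist":[0.0, 0.0, 0.0]}
{"dp":[0, 22, -3],"twist":[0.0, 0.0, 0.0]}
{"dp":[0, 23, -2],"twist":[0.0, 0.0, 0.0]}
{"dp":[0, 22, -3],"twist":[0.0, 0.0, 0.0]}
{"dp":[-1, 23, -2],"twist":[0.0, 0.01, 0.0]}
end [5.003e+02 4.000e-01 1.803e+02]
from [5.003e+02 4.000e-01 1.803e+02] total twist [ 0.005 -0.002  0.004] tool dp at start [ 29.  334.3 -62.8] clock 33.6
--
{"dp":[2, 22, -4],"twist":[0.0, -0.0, 0.0]}
{"dp":[2, 22, -4],"twist":[0.0, -0.0, 0.0]}
{"dp":[2, 22, -4],"twist":[0.0, -0.0, 0.0]}
{"dp":[2, 22, -4],"twist":[0.0, -0.0, 0.0]}
{"dp":[2, 22, -4],"twist":[0.0, -0.0, 0.0]}
--
{"dp":[2, 22, -4],"twist":[0.0, -0.0, 0.0]}
{"dp":[2, 22, -4],"twist":[0.0, -0.0, 0.0]}
{"dp":[2, 23, -4],"twist":[0.0, -0.0, 0.0]}
{"dp":[2, 22, -4],"twist":[0.0, -0.0, 0.0]}
{"dp":[2, 23, -4],"twist":[0.0, -0.0, 0.0]}
--
{"dp":[2, 22, -5],"twist":[0.0, -0.0, 0.0]}
{"dp":[2, 23, -4],"twist":[0.0, -0.0, 0.0]}
{"dp":[2, 22, -5],"twist":[0.0, -0.0, 0.0]}
{"dp":[2, 23, -4],"twist":[0.0, -0.0, 0.0]}
{"dp":[1, 22, -5],"twist":[0.0, -0.0, 0.0]}
end [368.3 313.5 150. ]
```

View pics/w15.png

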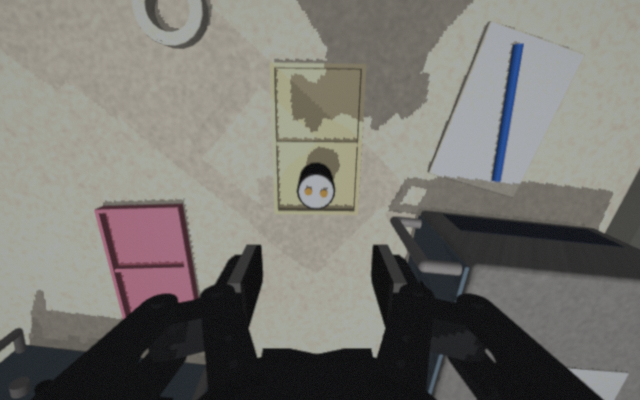

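Capacitor A stands in the −y bay at (315,190), with its top at 54.7 mm (54 expected). Now to capacitor B.

>>> {"name": "drive_tool", "arguments": {
  "targets": [
    {"dp": [0, 20, -3], "twist": [0, 0, 0]},
    {"dp": [0, 27, -4], "twist": [0, 0, 0]},
    {"dp": [1, 27, -4], "twist": [0, 0, 0]},
    {"dp": [1, 27, -4], "twist": [0, 0, 0]},
    {"dp": [1, 27, -4], "twist": [0, 0, 0]}
  ],
  "gripper": 0.75
}}

```text
clock: 34.1
tcp_pos: [0.5573, -0.1983, 0.1717]
tool_rot: [-0.166, 1.561, 0.167]
force: [1.1, 0.3, -0.0]
finger_gap: 0.751
```

>>> {"name": "drive_tool", "arguments": {
  "targets": [
    {"dp": [1, 27, -4], "twist": [0, 0, 0]},
    {"dp": [1, 27, -4], "twist": [0, 0, 0]},
    {"dp": [1, 27, -4], "twist": [0, 0, 0]},
    {"dp": [1, 27, -4], "twist": [0, 0, 0]},
    {"dp": [1, 27, -4], "twist": [0, 0, 0]}
  ]
}}

```text
clock: 34.6
tcp_pos: [0.5094, -0.0706, 0.1668]
tool_rot: [-0.166, 1.561, 0.167]
force: [1.0, 1.2, 0.8]
finger_gap: 0.748
```

>>> {"name": "drive_tool", "arguments": {
  "targets": [
    {"dp": [1, 27, -4], "twist": [0, 0, 0]},
    {"dp": [1, 27, -4], "twist": [0, 0, 0]},
    {"dp": [1, 27, -4], "twist": [0, 0, 0]},
    {"dp": [1, 27, -4], "twist": [0, 0, 0]},
    {"dp": [1, 27, -4], "twist": [0, 0, 0]}
  ]
}}

```text
clock: 35.1
tcp_pos: [0.4614, 0.0571, 0.1618]
tool_rot: [-0.166, 1.561, 0.167]
force: [1.1, 0.2, 0.1]
finger_gap: 0.751
```

>>> {"name": "drive_tool", "arguments": {
  "targets": [
    {"dp": [1, 27, -4], "twist": [0, 0, 0]},
    {"dp": [1, 27, -4], "twist": [0, 0, 0]},
    {"dp": [1, 27, -4], "twist": [0, 0, 0]},
    {"dp": [1, 27, -4], "twist": [0, 0, 0]},
    {"dp": [1, 27, -4], "twist": [0, 0, 0]}
  ]
}}

```text
clock: 35.6
tcp_pos: [0.4135, 0.1849, 0.1569]
tool_rot: [-0.166, 1.561, 0.167]
force: [1.1, -0.3, 0.2]
finger_gap: 0.747
```

>>> {"name": "drive_tool", "arguments": {
  "targets": [
    {"dp": [1, 27, -4], "twist": [0, 0, 0]},
    {"dp": [1, 27, -4], "twist": [0, 0, 0]},
    {"dp": [1, 27, -4], "twist": [0, 0, 0]},
    {"dp": [1, 27, -4], "twist": [0, 0, 0]},
    {"dp": [1, 25, -4], "twist": [0, 0, 0]}
  ]
}}

```text
clock: 36.1
tcp_pos: [0.3659, 0.3109, 0.1518]
tool_rot: [-0.166, 1.561, 0.167]
force: [0.2, -0.8, 0.6]
finger_gap: 0.752
```

>>> {"name": "drive_tool", "arguments": {
  "targets": [
    {"dp": [0, 0, 0], "twist": [0, 0, 0]},
    {"dp": [0, 0, 0], "twist": [0, 0, 0]},
    {"dp": [0, 0, 0], "twist": [0, 0, 0]},
    {"dp": [0, 0, 0], "twist": [0, 0, 0]},
    {"dp": [0, 0, 0], "twist": [0, 0, 0]}
  ]
}}

```text
clock: 36.6
tcp_pos: [0.3668, 0.3092, 0.152]
tool_rot: [-0.165, 1.561, 0.166]
force: [0.2, -0.1, 0.6]
finger_gap: 0.752
```

```bash
python3 - <<'E'
from h import *
r=wlook('w16',(.368,.314),.045,.052,.05,.04)
plan(target([r[0][0],r[0][1],20],11.9),5)
E
```

```text
tcp [366.8 309.2 152. ] clock 36.6 gap 0.752 F [ 0.2 -0.1  0.6]
1211 rect [368.1 316.2] [35.2 34.8] 12.1 px [[321. 190.]] zmed 0.0507 circ [368.2 316.2]
from [366.7 309.3 152. ] total twist [ 0.004  0.003 -0.   ] tool dp at start [132.    6.4   2.3] clock 36.65
--
{"dp":[26, 1, 0],"twist":[0.0, 0.0, -0.0]}
{"dp":[27, 1, 1],"twist":[0.0, 0.0, -0.0]}
{"dp":[26, 1, 0],"twist":[0.0, 0.0, -0.0]}
{"dp":[27, 2, 1],"twist":[0.0, 0.0, -0.0]}
{"dp":[26, 1, 0],"twist":[0.0, 0.0, -0.0]}
end [367.8 315.7  20. ]
```

View pics/w16.png

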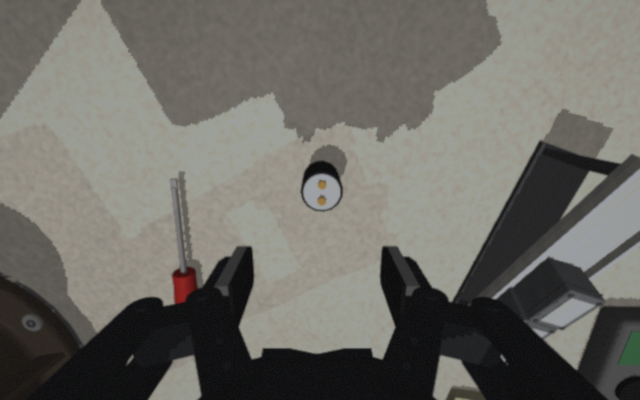

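Capacitor B is at (321,190), which gives (368.1, 316.2) mm. The top view said 313.8, and I'll take 315.5. Gripping.

>>> {"name": "drive_tool", "arguments": {
  "targets": [
    {"dp": [38, 3, 2], "twist": [0, 0, 0]},
    {"dp": [38, 3, 0], "twist": [0, 0, 0]},
    {"dp": [30, 0, 0], "twist": [0, 0, 0]},
    {"dp": [17, 0, 0], "twist": [0, 0, 0]},
    {"dp": [9, 0, 0], "twist": [0, 0, 0]}
  ]
}}

```text
clock: 37.15
tcp_pos: [0.3671, 0.3154, 0.0185]
tool_rot: [-0.166, 1.563, 0.166]
force: [-0.1, 0.4, 0.5]
finger_gap: 0.747
```

>>> {"name": "drive_tool", "arguments": {
  "targets": [
    {"dp": [0, 0, 0], "twist": [0, 0, 0]},
    {"dp": [0, 0, 0], "twist": [0, 0, 0]},
    {"dp": [0, 0, 0], "twist": [0, 0, 0]},
    {"dp": [0, 0, 0], "twist": [0, 0, 0]},
    {"dp": [0, 0, 0], "twist": [0, 0, 0]}
  ],
  "gripper": 0,
  "force": 40
}}

```text
clock: 37.65
tcp_pos: [0.3681, 0.3166, 0.0207]
tool_rot: [-0.165, 1.56, 0.168]
force: [-1.0, -0.2, 8.5]
finger_gap: 0.409
```

>>> {"name": "drive_tool", "arguments": {
  "targets": [
    {"dp": [-8, 0, 0], "twist": [0, 0, 0]},
    {"dp": [-25, 0, 0], "twist": [0, 0, 0]},
    {"dp": [-35, 0, 0], "twist": [0, 0, 0]},
    {"dp": [-35, 0, 0], "twist": [0, 0, 0]},
    {"dp": [-20, 0, 0], "twist": [0, 0, 0]}
  ]
}}

```text
clock: 38.15
tcp_pos: [0.3677, 0.3165, 0.146]
tool_rot: [-0.165, 1.559, 0.168]
force: [-0.1, -0.4, -0.9]
finger_gap: 0.409
```

```bash
python3 - <<'E'
from h import *
o=ctrl.get_obs(); print(o['finger_gap'],o['force'],(o['tcp_pos']*1000).round(1))
im,d=ctrl.camera('wrist'); save('w17',im)
a=np.radians(101.9); b=np.array([596.5,-284])+36.5*np.array([np.cos(a),np.sin(a)]); print(b)
q=plan(target([*b,135],11.9),25)
E
```

```text
0.40906849080420676 [-0.05590692 -0.3682916  -0.88869788] [367.7 316.5 146. ]
[ 588.97354723 -248.28442204]
from [368.6 317.1 148. ] total twist [ 0.005  0.008 -0.003] tool dp at start [  12.1 -599.2   96.2] clock 38.2
--
{"dp":[0, -24, 4],"twist":[0.0, 0.0, -0.0]}
{"dp":[1, -24, 4],"twist":[0.0, 0.0, -0.0]}
{"dp":[0, -24, 4],"twist":[0.0, 0.0, -0.0]}
{"dp":[1, -24, 4],"twist":[0.0, 0.0, -0.0]}
{"dp":[0, -24, 4],"twist":[0.0, 0.0, -0.0]}
--
{"dp":[1, -24, 4],"twist":[0.0, 0.0, -0.0]}
{"dp":[0, -24, 4],"twist":[0.0, 0.0, -0.0]}
{"dp":[1, -24, 4],"twist":[0.0, 0.0, -0.0]}
{"dp":[0, -24, 4],"twist":[0.0, 0.0, -0.0]}
{"dp":[1, -24, 4],"twist":[0.0, 0.0, -0.0]}
--
{"dp":[0, -24, 4],"twist":[0.0, 0.0, -0.0]}
{"dp":[1, -24, 4],"twist":[0.0, 0.0, -0.0]}
{"dp":[0, -24, 4],"twist":[0.0, 0.0, -0.0]}
{"dp":[1, -24, 4],"twist":[0.0, 0.0, -0.0]}
{"dp":[0, -24, 4],"twist":[0.0, 0.0, -0.0]}
--
{"dp":[1, -24, 4],"twist":[0.0, 0.0, -0.0]}
{"dp":[0, -24, 4],"twist":[0.0, 0.0, -0.0]}
{"dp":[1, -24, 4],"twist":[0.0, 0.0, -0.0]}
{"dp":[0, -24, 3],"twist":[0.0, 0.0, -0.0]}
{"dp":[1, -24, 4],"twist":[0.0, 0.0, -0.0]}
--
{"dp":[0, -24, 3],"twist":[0.0, 0.0, -0.0]}
{"dp":[1, -24, 4],"twist":[0.0, 0.0, -0.0]}
{"dp":[0, -24, 3],"twist":[0.0, 0.0, -0.0]}
{"dp":[1, -24, 4],"twist":[0.0, 0.0, -0.0]}
{"dp":[0, -23, 3],"twist":[0.0, 0.01, -0.0]}
end [ 588.7 -248.1  135.1]
```

View pics/w17.png

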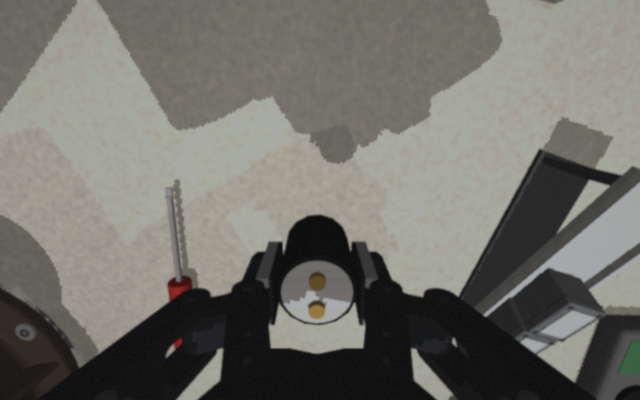

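>>> {"name": "drive_tool", "arguments": {
  "targets": [
    {"dp": [0, -24, 4], "twist": [0, 0, 0]},
    {"dp": [1, -24, 4], "twist": [0, 0, 0]},
    {"dp": [0, -24, 4], "twist": [0, 0, 0]},
    {"dp": [1, -24, 4], "twist": [0, 0, 0]},
    {"dp": [0, -24, 4], "twist": [0, 0, 0]}
  ]
}}

```text
clock: 38.7
tcp_pos: [0.412, 0.202, 0.1412]
tool_rot: [-0.166, 1.561, 0.167]
force: [0.6, 0.3, -0.8]
finger_gap: 0.407
```

>>> {"name": "drive_tool", "arguments": {
  "targets": [
    {"dp": [0, -24, 4], "twist": [0, 0, 0]},
    {"dp": [1, -24, 4], "twist": [0, 0, 0]},
    {"dp": [0, -24, 4], "twist": [0, 0, 0]},
    {"dp": [1, -24, 4], "twist": [0, 0, 0]},
    {"dp": [0, -24, 4], "twist": [0, 0, 0]}
  ]
}}

```text
clock: 39.2
tcp_pos: [0.4568, 0.0888, 0.1391]
tool_rot: [-0.166, 1.561, 0.167]
force: [-0.2, 0.1, -0.7]
finger_gap: 0.405
```

>>> {"name": "drive_tool", "arguments": {
  "targets": [
    {"dp": [0, -24, 4], "twist": [0, 0, 0]},
    {"dp": [1, -24, 4], "twist": [0, 0, 0]},
    {"dp": [0, -24, 4], "twist": [0, 0, 0]},
    {"dp": [1, -24, 4], "twist": [0, 0, 0]},
    {"dp": [0, -24, 4], "twist": [0, 0, 0]}
  ]
}}

```text
clock: 39.7
tcp_pos: [0.5017, -0.0242, 0.1371]
tool_rot: [-0.166, 1.561, 0.167]
force: [0.4, 0.7, -1.6]
finger_gap: 0.413
```

>>> {"name": "drive_tool", "arguments": {
  "targets": [
    {"dp": [0, -24, 4], "twist": [0, 0, 0]},
    {"dp": [1, -24, 4], "twist": [0, 0, 0]},
    {"dp": [0, -24, 4], "twist": [0, 0, 0]},
    {"dp": [1, -24, 3], "twist": [0, 0, 0]},
    {"dp": [0, -24, 4], "twist": [0, 0, 0]}
  ]
}}

```text
clock: 40.2
tcp_pos: [0.5454, -0.1374, 0.1351]
tool_rot: [-0.166, 1.561, 0.167]
force: [1.3, 0.4, -1.3]
finger_gap: 0.41
```

>>> {"name": "drive_tool", "arguments": {
  "targets": [
    {"dp": [0, -24, 3], "twist": [0, 0, 0]},
    {"dp": [1, -24, 4], "twist": [0, 0, 0]},
    {"dp": [0, -24, 3], "twist": [0, 0, 0]},
    {"dp": [1, -24, 4], "twist": [0, 0, 0]},
    {"dp": [0, -23, 3], "twist": [0, 0, 0]}
  ]
}}

```text
clock: 40.7
tcp_pos: [0.5873, -0.2501, 0.133]
tool_rot: [-0.166, 1.561, 0.167]
force: [0.3, 0.1, -0.7]
finger_gap: 0.409
```

>>> {"name": "drive_tool", "arguments": {
  "targets": [
    {"dp": [0, 0, 0], "twist": [0, 0, 0]},
    {"dp": [0, 0, 0], "twist": [0, 0, 0]},
    {"dp": [0, 0, 0], "twist": [0, 0, 0]},
    {"dp": [0, 0, 0], "twist": [0, 0, 0]},
    {"dp": [0, 0, 0], "twist": [0, 0, 0]}
  ]
}}

```text
clock: 41.2
tcp_pos: [0.5872, -0.2486, 0.1332]
tool_rot: [-0.166, 1.561, 0.168]
force: [-0.1, -0.3, -0.7]
finger_gap: 0.404
```

```bash
python3 - <<'E'
from h import *
o=ctrl.get_obs(); print(o['finger_gap'],o['force'],(o['tcp_pos']*1000).round(1),o['clock']); print(R.from_rotvec(o['tool_rot']).as_matrix().round(3))
im,d=ctrl.camera('wrist'); save('w18',im)
plan(target([589,-248,25],11.9),5)
E
```

```text
0.4036332418896758 [-0.08527351 -0.25858958 -0.66544793] [ 587.2 -248.6  133.2] 41.2
[[ 0.003 -0.211  0.977]
 [ 0.001  0.977  0.211]
 [-1.     0.001  0.003]]
from [ 587.2 -248.7  133.1] total twist [ 0.005  0.003 -0.001] tool dp at start [108.1   0.3   1.6] clock 41.25
--
{"dp":[22, 0, 0],"twist":[0.0, 0.0, -0.0]}
{"dp":[22, 0, 0],"twist":[0.0, 0.0, -0.0]}
{"dp":[21, 0, 1],"twist":[0.0, 0.0, -0.0]}
{"dp":[22, 0, 0],"twist":[0.0, 0.0, -0.0]}
{"dp":[21, 0, 1],"twist":[0.01, 0.0, -0.0]}
end [ 589.5 -248.2   25.1]
```

View pics/w18.png

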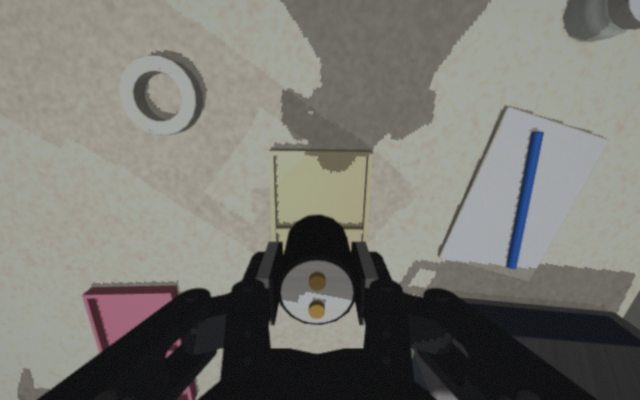

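Over the +y bay, with the tray at columns 272 to 370 and in line. Lowering.

>>> {"name": "drive_tool", "arguments": {
  "targets": [
    {"dp": [30, 0, 1], "twist": [0, 0, 0]},
    {"dp": [30, 0, 1], "twist": [0, 0, 0]},
    {"dp": [24, 0, 0], "twist": [0, 0, 0]},
    {"dp": [14, 0, 0], "twist": [0, 0, 0]},
    {"dp": [7, 0, 0], "twist": [0, 0, 0]}
  ]
}}

```text
clock: 41.75
tcp_pos: [0.5891, -0.2483, 0.0269]
tool_rot: [-0.165, 1.562, 0.168]
force: [-0.6, 0.4, 0.4]
finger_gap: 0.411
```

>>> {"name": "drive_tool", "arguments": {
  "targets": [
    {"dp": [2, 0, 0], "twist": [0, 0, 0]},
    {"dp": [1, 0, 0], "twist": [0, 0, 0]},
    {"dp": [0, 0, 0], "twist": [0, 0, 0]},
    {"dp": [0, 0, 0], "twist": [0, 0, 0]},
    {"dp": [0, 0, 0], "twist": [0, 0, 0]}
  ]
}}

```text
clock: 42.25
tcp_pos: [0.5899, -0.2489, 0.0256]
tool_rot: [-0.166, 1.56, 0.167]
force: [-1.4, -0.1, -0.8]
finger_gap: 0.408
```

>>> {"name": "drive_tool", "arguments": {
  "targets": [
    {"dp": [1, 0, 0], "twist": [0, 0, 0]},
    {"dp": [0, 0, 0], "twist": [0, 0, 0]},
    {"dp": [0, 0, 0], "twist": [0, 0, 0]},
    {"dp": [0, 0, 0], "twist": [0, 0, 0]},
    {"dp": [0, 0, 0], "twist": [0, 0, 0]}
  ]
}}

```text
clock: 42.75
tcp_pos: [0.5899, -0.2489, 0.0247]
tool_rot: [-0.166, 1.56, 0.167]
force: [-1.3, 0.2, 8.1]
finger_gap: 0.404
```

>>> {"name": "drive_tool", "arguments": {
  "targets": [
    {"dp": [0, 0, 0], "twist": [0, 0, 0]},
    {"dp": [0, 0, 0], "twist": [0, 0, 0]},
    {"dp": [0, 0, 0], "twist": [0, 0, 0]},
    {"dp": [0, 0, 0], "twist": [0, 0, 0]},
    {"dp": [0, 0, 0], "twist": [0, 0, 0]}
  ],
  "gripper": 0.65
}}

```text
clock: 43.25
tcp_pos: [0.5895, -0.2487, 0.0239]
tool_rot: [-0.166, 1.561, 0.167]
force: [-0.8, 0.7, 0.1]
finger_gap: 0.646
```

>>> {"name": "drive_tool", "arguments": {
  "targets": [
    {"dp": [-20, 0, 0], "twist": [0, 0, 0]},
    {"dp": [-30, 0, 0], "twist": [0, 0, 0]},
    {"dp": [-40, 0, 0], "twist": [0, 0, 0]},
    {"dp": [-40, 0, 0], "twist": [0, 0, 0]},
    {"dp": [-20, 0, 0], "twist": [0, 0, 0]}
  ]
}}

```text
clock: 43.75
tcp_pos: [0.5902, -0.2494, 0.1775]
tool_rot: [-0.167, 1.558, 0.166]
force: [0.7, 1.0, -0.1]
finger_gap: 0.65
```

>>> {"name": "drive_tool", "arguments": {
  "targets": [
    {"dp": [-10, -20, -20], "twist": [0, 0, 0]},
    {"dp": [-10, -25, -25], "twist": [0, 0, 0]},
    {"dp": [-10, -25, -25], "twist": [0, 0, 0]},
    {"dp": [-5, -20, -20], "twist": [0, 0, 0]},
    {"dp": [0, 0, 0], "twist": [0, 0, 0]}
  ]
}}

```text
clock: 44.25
tcp_pos: [0.5185, -0.3588, 0.2095]
tool_rot: [-0.165, 1.561, 0.164]
force: [1.1, 0.0, -0.1]
finger_gap: 0.65
```

```bash
python3 - <<'E'
from h import *
o=ctrl.get_obs(); print((o['tcp_pos']*1000).round(1),o['clock'],o['force'])
for n in ['top','scene']:
    im,d=ctrl.camera(n); np.savez(n+'9.npz',im=im,d=d)
    if n=='top': save('top9',im)
    else: save('s9',cv2.resize(im[140:330,130:550],(800,362)))
    cal=calib(n); P=cloud(cal,d)
    def chk(nm,c,lo,hi,rad,org,yaw):
        m=(np.hypot(P[...,0]-c[0],P[...,1]-c[1])<rad)&(P[...,2]>lo)&(P[...,2]<hi)&(d>0)
        if m.sum()<20: print(n,nm,'hidden',m.sum()); return
        W=onplane(cal,np.argwhere(m)[:,::-1],np.median(P[m][:,2])); w=W[:,:2].mean(0)*1000-org; a=np.radians(yaw)
        print(n,nm,m.sum(),'local x,y',np.round([w@[np.cos(a),np.sin(a)],w@[-np.sin(a),np.cos(a)]],1),'ztop',np.median(P[m][:,2]).round(4),(W[:,:2].mean(0)*1000).round(1))
    chk('capA',(.603,-.321),.047,.065,.04,(596.5,-284),11.9)
    chk('capB',(.589,-.249),.047,.065,.04,(596.5,-284),11.9)
    chk('hs',(.634,.009),.028,.05,.05,(634.5,9),1.6)
    chk('tape',(.442,-.195),.010,.03,.05,(441.4,-195),0)
    # modules: normal distance from slide
    a=np.radians(-6.2); q=P*1000-[585,293,0]; lx=q[...,0]*np.cos(a)+q[...,1]*np.sin(a); ly=-q[...,0]*np.sin(a)+q[...,1]*np.cos(a); lz=q[...,2]
    s=(ly+100)*np.cos(np.radians(20))+(lz-22)*np.sin(np.radians(20)); nn=-(ly+100)*np.sin(np.radians(20))+(lz-22)*np.cos(np.radians(20))
    m=(abs(lx)<30)&(nn>32)&(nn<42)&(s>-5)&(s<200)&(d>0)
    print(n,'tops: s',np.percentile(s[m],[1,99]).round(1),'lx',np.percentile(lx[m],[2,98]).round(1),'n',np.median(nn[m]).round(1))
    for lo,hi in((5,65),(75,112)): k=m&(s>lo)&(s<hi); print('  seg',lo,k.sum(),'lx mean',lx[k].mean().round(1),'n',nn[k].mean().round(1))
E
```

```text
[ 518.5 -358.8  209.5] 44.25 [ 1.0631117   0.00588321 -0.09060105]
top capA 156 local x,y [ -2.4 -36. ] ztop 0.0541 [ 601.6 -319.8]
top capB 160 local x,y [-2.3 35.7] ztop 0.0545 [ 586.9 -249.5]
top hs 186 local x,y [-0.4  1.3] ztop 0.0357 [634.   10.3]
top tape 287 local x,y [ 0.  -0.1] ztop 0.0189 [ 441.4 -195.1]Traceback (most recent call last):
  File "<stdin>", line 21, in <module>
    return _quantile_unchecked(
        a, q, axis, out, overwrite_input, method, keepdims, weights)
    return _ureduce(a,
                    func=_quantile_ureduce_func,
    ...<5 lines>...
                    overwrite_input=overwrite_input,
                    method=method)
    r = func(a, **kwargs)
    result = _quantile(arr,
                       quantiles=q,
    ...<2 lines>...
                       out=out,
                       weights=wgt)
    slices_having_nans = np.isnan(arr[-1, ...])
                                  ~~~^^^^^^^^^
IndexError: index -1 is out of bounds for axis 0 with size 0
```

View pics/top9.png

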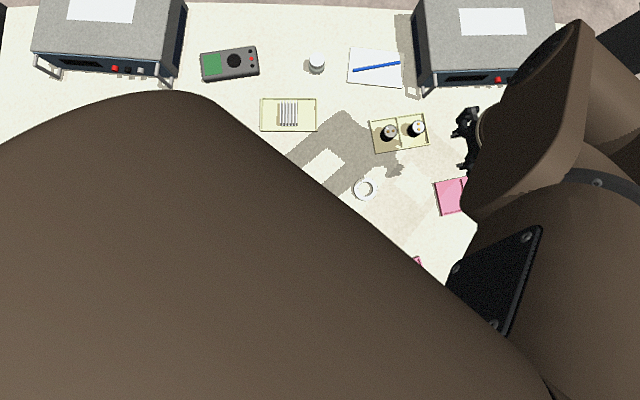

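Capacitors at (388,131) and (417,128), one per bay. The heat sink is in its tray at (288,113) and the tape roll hasn't moved (364,188). The arm hides the rack from the top camera, so I'll check the rack in the scene view.

```bash
python3 - <<'E'
from h import *
n='scene'; im,d=ctrl.camera(n); save('s9',cv2.resize(im[140:330,130:550],(800,362)))
cal=calib(n); P=cloud(cal,d)
a=np.radians(-6.2); q=P*1000-[585,293,0]; lx=q[...,0]*np.cos(a)+q[...,1]*np.sin(a); ly=-q[...,0]*np.sin(a)+q[...,1]*np.cos(a); lz=q[...,2]
c,sn=np.cos(np.radians(20)),np.sin(np.radians(20)); s=(ly+100)*c+(lz-22)*sn; nn=-(ly+100)*sn+(lz-22)*c
m=(abs(lx)<32)&(nn>31)&(nn<43)&(s>-10)&(s<200)&(d>0)
print(m.sum(),'s',np.percentile(s[m],[1,99]).round(1))
for lo,hi in((5,65),(75,112)):
    k=m&(s>lo)&(s<hi); print(lo,k.sum(),'lx',np.percentile(lx[k],[3,50,97]).round(1),'n',nn[k].mean().round(1))
o=ctrl.get_obs(); print(o['clock'],o['joint_velocities'].round(3),(o['tcp_pos']*1000).round(1))
E
```

```text
805 s [ -3.6 114.9]
5 397 lx [-17.    1.3  15.9] n 37.9
75 249 lx [-13.4   3.2  17.8] n 38.1
44.35 [ 0.028  0.006  0.007  0.002 -0.002  0.005] [ 519.7 -356.2  208.6]
```

View pics/s9.png

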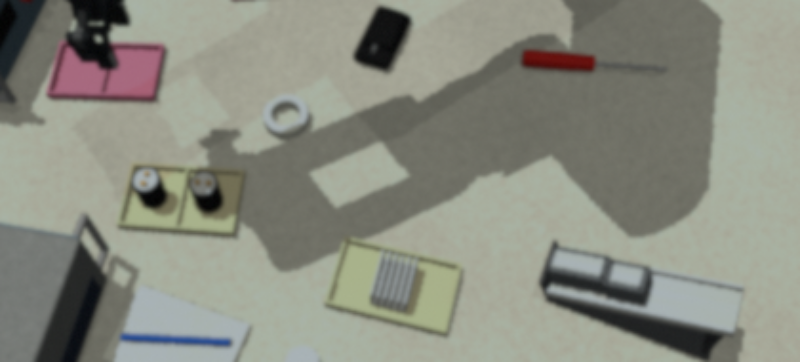

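Everything is in place in the scene view: the modules end to end against the stop at (550–650, 270), the upper end of the short one at 115 mm along the slide (116 expected). The gripper is free. Handing in.

```bash
python3 - <<'E'
from h import *
print(ctrl.sign_off())
E
```

```text
the job is handed in; nothing more can be done
None
```

I placed all five parts and handed the job in at about 44 s of the 112 s allowed. The sign-off reports no verdict, so the checks below are my own.

- **Rack:** I released the long module about 15 mm up the slide and it slid down to the stop. I then released the short one the same way and it came to rest against the long one. In the last scene view the pair spans about −4 to 115 mm along the slide (0 to 116 expected). They sit within a few mm of the slide's centre line and flat on it.
- **Divided tray:** one capacitor stands upright in each bay, at about y = −36 and +36 mm and x = −2 mm in the tray's frame. Their tops read 54.1 and 54.5 mm, where 54 mm is expected.
- **Plain tray:** the heat sink is fins up and flat on the floor, about 1 mm from the tray's centre. Its top reads 35.7 mm, where 36 mm is expected.
- **Tape roll:** it did not move, to within about 0.1 mm.
- **Gripper:** it ended open, at about 0.21 m height and clear of everything. The highest tool force I saw between moves was about 17 N.

Three things disagreed or went wrong:
- **Camera offsets:** the top and scene cameras disagreed by up to 7 mm on the parts, largest in x. For gripping I used the wrist camera's own fix.
- **Hidden rack:** in the last top picture the arm hid the rack, so the rack check rests on the scene camera alone.
- **Script errors:** one move call was refused for missing twist values, and one check script stopped on an empty mask. Neither affected the parts.

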